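# Turn the drying clay coaster with the spatula

### The job

Two clay coasters are drying in the wooden tray: turn over the one that still shows its dished, patterned side, so that it lies flat on the tray floor with its plain bevelled side up. The clay is soft, so work only with the spatula, keep fingers and arm off both coasters, lift the coaster no more than 15 cm, and leave the other coaster and everything else on the dresser where it is. Then lay the spatula back on its rest, blade flat on the dresser and handle in the saddle, and let go.

Things in the scene. Friction and masses are not known exactly. Their poses are not given: they have to be found in the camera images.
- coaster: Coaster to turn: clay disc 100 mm across, 13 mm thick, 0.10-0.17 kg, loose in one half of the tray. One face dished (rim 5 mm wide, dish 4 mm deep, eight leaf ribs); the other plain, flat, 86 mm across, with a bevel all round 6 mm high and 7 mm wide, under which a blade can wedge once the disc is stopped by a rim. Origin at the disc centre; z out of the dished face, up at the start.
- turned_coaster: The other coaster: same clay, size and shape, already turned, plain bevelled side up (its z points down). Loose in the other half of the tray, its middle about 200 mm from the first. Leave it.
- tray: Shallow wooden tray, does not move. Outside 260 mm (its x) by 380 mm (its y); flat floor 240 by 360 mm, 8 mm above the dresser top; rim all round 10 mm wide, 10 mm above the floor. Origin under its centre, on the dresser top; x roughly away from the robot.
- spatula: Short cookie spatula, 0.17 kg. Flat steel blade 84 long, 80 wide, 2 mm thick; origin at the centre of its underside, x to its straight front edge, z up out of the blade. Neck climbs behind the blade to 66 mm behind the origin, 38 mm up; thence a straight wooden handle, 22 wide (flat upright sides), 20 mm thick, rises 12 degrees to 165 mm behind. Starts on its rest, blade flat on the dresser.
- spatula_grip (a point): Middle of the wooden handle where it is best gripped, 100 mm behind the spatula's origin and 46 mm above the blade's underside. Same axes as the spatula.
- rest: White ceramic spatula rest, fixed. Its origin is not on it but on the dresser 150 mm ahead of its saddle, under the blade's centre of the resting spatula: the spatula starts with its origin and x axis on those of the rest.
- rest_saddle (a point): Top middle of the saddle bar of the fixed white ceramic spatula rest, 46 mm above the dresser: a round bar 56 mm long across the handle, between two ears 42 mm apart that stand 12 mm above it, on a round foot 72 mm across. At the start it is under the handle, 150 mm behind the spatula's origin. x points along the resting spatula to its blade.
- jar: Open frosted glass jar, 84 mm across, 70 mm tall, at the right. Origin under its centre. Leave it.
- jar_lid: Frosted glass jar lid with a small knob, 86 mm across, 33 mm tall, lying near the robot. Origin under its centre. Leave it.
- rolling_pin: Small wooden rolling pin, 193 mm long, 38 mm thick, at the left. Origin under its centre. Leave it.
Mind the look-alikes: they are no part of the job. Leave any black or pink look-alike of the rest alone.

How it is judged:
By the outcome, as a careful person would: the job done as asked, in the order asked, and still so for the second after the job is handed in, with the robot touching nothing.
It also fails if it takes over 67 s, if anything falls off the work surface, if the arm or the gripper's body presses on something with over 40 N, if the wrist force passes 120 N, or if a joint passes its speed limit or range.

### The arm

A 6-joint arm with a two-finger parallel gripper is mounted at the origin on the work surface. World frame = base frame: x ahead of the robot, y to its left, z up, the work surface at z = 0. Lengths are in m, angles in rad, forces in N, time in s.
With the tool pointing down it reaches from about 0.35 to 0.975 m from the base axis. Payload 4.9 kg.
Tool frame: the origin (TCP) lies at the very end of the fingers, on their centre line; the grasp point (between the pads) lies 19 mm behind it; z points along the fingers, y is the direction in which the jaws open and shut (so a half turn about z gives the same grasp; the last joint's range is limited). The gripper opens to 85 mm and grips with 20 to 120 N. Pads are 22 mm wide; open, the fingers measure 114 mm over their backs; the gripper's body (76 mm by 85 mm) begins 54 mm behind the grasp point. The pads swing forward as they close: fully open they stand 13 mm farther back than shut.
Start: joints at [1.124, 0.053, 1.613, -0, 1.476, -0.119], TCP at [0.201, 0.592, 0.231] pointing down, gripper open.
Joint ranges: [-3.01, 3.01], [-1.01, 2.22], [0.06, 2.58], [-1.02, 4.17], [0.09, 2.62], [-3.14, 3.14]. Speed limits (rad/s): [2.57, 2.57, 3.14, 3.14, 3.14, 3.14].

### API

Orientations are given as a unit quaternion [w, x, y, z].
In Python, from plant import state, eyes, job_done gives the robot as it stands.
- The arm moves only by the tool apply_moves, never from a script. Its argument "commands" is a list of rows, each an object with "linear": the shift along the tool's x, y, z in m, a list of three; "delta_rot": the turn, a rotation vector about the tool's x, y, z in degrees, a list of three; "fingers": the closure in counts, from 0 (fully open) to 255 (shut). In form: [{"linear": [x, y, z], "delta_rot": [wx, wy, wz], "fingers": fingers}, ...]. A call has exactly 8 rows; each row is the pose to reach, as a shift and turn from the pose commanded when the call began, along the tool's axes at that moment; what a row does not reach only later rows make up. A row lasts 1/10 s, in which the tool goes at most 50 mm and 8.59 degrees, less where a joint would pass 70% of its speed; a pose out of reach is approached as far as the arm can. A call with a gripper value outside its range is refused whole. The fingers move at their own pace and stop on an object; the grip force is fixed at half the most. Time passes only in rows, so rows that repeat a pose let the fingers close, or fill a call up. It gives the time, the measured TCP pose, the force and the opening at its end, in the units of the state.
- state(): the state, without advancing time (a new reading comes with each control period).
- eyes.grab_frame(name): name is "scene" or "top" or "wrist"; returns the picture (480x640x3 uint8, red, green, blue); there is no depth.
- eyes.camera_params(name): a dict with "fx", "fy", "cx", "cy" (pixels), "k1" (the pictures are not rectified: a ray, as slopes to the right and down, at radius r is drawn at 1 + k1 r^2 times it, then the intrinsics apply), "position" and "rotation" of the camera in the world; the wrist camera has in their place "T_tool_cam" (4x4, takes a point from camera to tool coordinates, whose origin is the TCP and whose axes are the flange's). Camera axes: x right, y down, z forward; pixel columns grow to the right and rows downward; lengths in m; the calibration is good to about 2 mm. A picture is of the moment at which its call begins: read the wrist's pose just before it. camera_params takes no time and is no camera call.
- job_done(): hands the job in, once; it reports no verdict.
The state is a dict: "time": time; "joint_pos": joint angles; "joint_vel": joint speeds; "joint_efforts": joint torques, N m; "tool_pos": TCP position; "tool_rot": TCP orientation; "contact_force": force on the tool from outside, world axes, zero at the start; "ft_torque": the same for the moment, N m; "gripper_width": opening from 0.0 (shut) to 1.0 (fully open).
Only numpy, scipy, OpenCV 4.12 (cv2) and the standard library are available. Lean on these libraries where they do the work, as an engineer would, in place of code of your own. Each camera call takes 0.05 s, during which the arm holds its last target.

## Working session

There is one attempt and no reset: what is moved stays moved. The work goes in short steps, Python scripts to look and compute and a tool call to move; the robot and the scene stay as the last step left them, time stands still between calls to the robot, and variables do not carry over. Pictures are saved under pics/ and viewed, and the job is handed in when it is done.

Besides the shell and the picture viewer there is one more tool, called as name([rows], argument=value, ...), one row to a line, values as JSON. apply_moves: Moves the arm, as the interface text tells. Its arguments: {"type":"object","properties":{"commands":{"type":"array","items":{"type":"object","properties":{"linear":{"type":"array","items":{"type":"number"}},"delta_rot":{"type":"array","items":{"type":"number"}},"fingers":{"type":"number"}}}}},"required":["commands"]}

```bash
mkdir -p pics; ls
python3 - <<'E'
from plant import state, eyes
import cv2
s=state();print(s)
for n in ("scene","top","wrist"):
    im=eyes.grab_frame(n);cv2.imwrite(f"pics/{n}0.png",im[:,:,::-1]);print(n,eyes.camera_params(n))
E
```

```text
pics
{'time': 0.0, 'joint_pos': array([ 1.12397871e+00,  5.33117428e-02,  1.61429682e+00, -9.24800726e-06,
        1.47596960e+00, -1.19007085e-01]), 'joint_vel': array([ 1.33624655e-03, -1.08904757e-03, -1.13350701e-03, -5.80338831e-04,
        7.16484582e-04, -9.76559874e-05]), 'joint_efforts': array([-1.53764693e-03, -3.93680012e+01, -3.70174456e+01, -2.48967217e-04,
        6.92815811e-03, -1.54498984e-06]), 'tool_pos': array([0.20097011, 0.59115707, 0.23008929]), 'tool_rot': array([-2.72710242e-04,  1.63171852e-01,  9.86597163e-01, -9.54571388e-04]), 'contact_force': array([-0.38251294, -0.22758058,  0.18585412]), 'ft_torque': array([-0.03082398, -0.01730233,  0.00630835]), 'gripper_width': 0.9991685758947735}
scene {'fx': 574.2269279654196, 'fy': 574.2269279654196, 'cx': 311.8423432431765, 'cy': 247.79299316165614, 'k1': -0.15371875631088985, 'position': array([ 1.21201536, -0.84293563,  1.61981983]), 'rotation': array([-0.27506619,  0.91205923,  0.29116094, -0.08781715])}
top {'fx': 575.1580566889394, 'fy': 575.1580566889394, 'cx': 311.11520249062806, 'cy': 238.31830751064373, 'k1': -0.05327273878453486, 'position': array([0.35246557, 0.01736355, 1.55245687]), 'rotation': array([-0.06003621,  0.70734448, -0.70050313,  0.07317651])}
wrist {'fx': 365.2740685854079, 'fy': 365.2740685854079, 'cx': 326.5019024325166, 'cy': 240.93068527869806, 'k1': -0.011691821005647366, 'T_tool_cam': array([[-8.91009511e-04, -9.60985830e-01, -2.76596168e-01,
         6.98565564e-02],
       [ 9.99999561e-01, -9.36869215e-04,  3.36552776e-05,
         1.20718582e-03],
       [-2.91476679e-04, -2.76596016e-01,  9.60986243e-01,
        -1.42078768e-01],
       [ 0.00000000e+00,  0.00000000e+00,  0.00000000e+00,
         1.00000000e+00]])}
```

View pics/scene0.png

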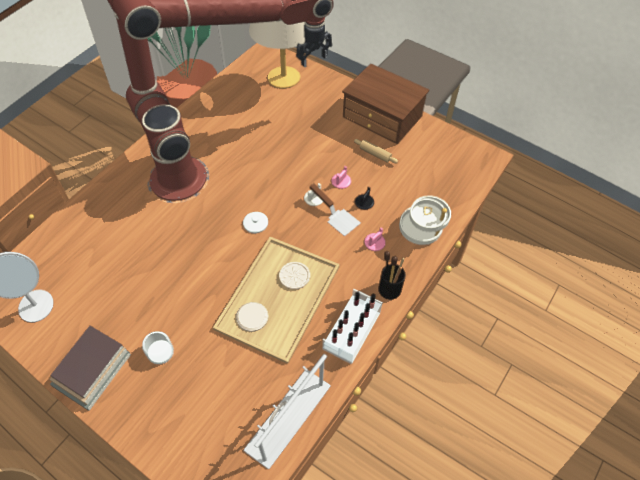

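View pics/top0.png

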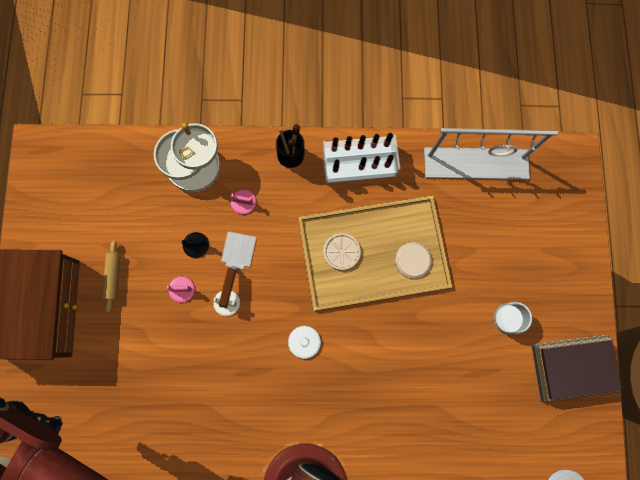

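View pics/wrist0.png

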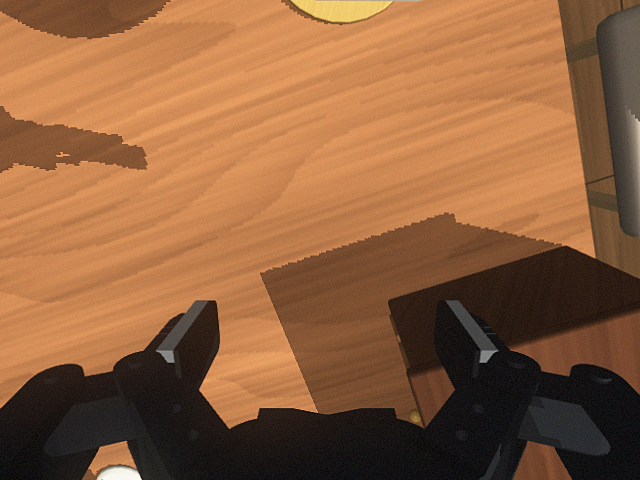

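```bash
cat > h.py <<'E'
import numpy as np, cv2
from scipy.spatial.transform import Rotation as R
from plant import state, eyes
def q2R(q): return R.from_quat([q[1],q[2],q[3],q[0]]).as_matrix()
def cam(n, s=None):
    p=eyes.camera_params(n)
    if n=="wrist":
        s=s or state(); T=p["T_tool_cam"]; Rt=q2R(s["tool_rot"])
        return p, Rt@T[:3,:3], s["tool_pos"]+Rt@T[:3,3]
    return p, q2R(p["rotation"]), np.array(p["position"])
def ray(c,uv):
    p,Rc,t=c
    K=np.array([[p["fx"],0,p["cx"]],[0,p["fy"],p["cy"]],[0,0,1.]])
    x=cv2.undistortPoints(np.array(uv,float).reshape(-1,1,2),K,np.array([p["k1"],0,0,0]))[:,0]
    return t,(Rc@np.c_[x,np.ones(len(x))].T).T
def onplane(c,uv,z):
    t,d=ray(c,uv); return t+d*((z-t[2])/d[:,2])[:,None]
def proj(c,P):
    p,Rc,t=c; X=(np.atleast_2d(P)-t)@Rc; x=X[:,:2]/X[:,2:]; r2=(x**2).sum(1)[:,None]
    return x*(1+p["k1"]*r2)*[p["fx"],p["fy"]]+[p["cx"],p["cy"]]
def save(n,im): cv2.imwrite(f"pics/{n}.png",im[:,:,::-1])
E
python3 - <<'E'
import cv2
a=cv2.imread("pics/top0.png"); cv2.imwrite("pics/cropA.png",cv2.resize(a[190:330,160:290],None,fx=4.2,fy=4.2,interpolation=cv2.INTER_CUBIC))
cv2.imwrite("pics/cropB.png",cv2.resize(a[185:325,285:465],None,fx=4.2,fy=4.2,interpolation=cv2.INTER_CUBIC))
a=cv2.imread("pics/scene0.png"); cv2.imwrite("pics/cropC.png",cv2.resize(a[160:370,200:400],None,fx=2.8,fy=2.8,interpolation=cv2.INTER_CUBIC))
E
```

```text
(no output)
```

View pics/cropA.png

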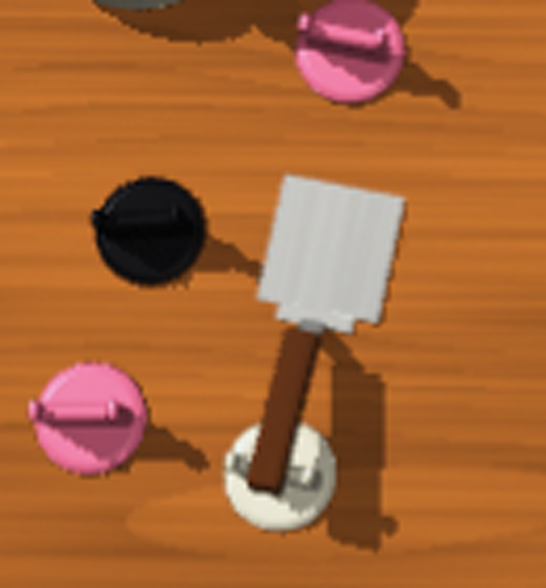

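View pics/cropB.png

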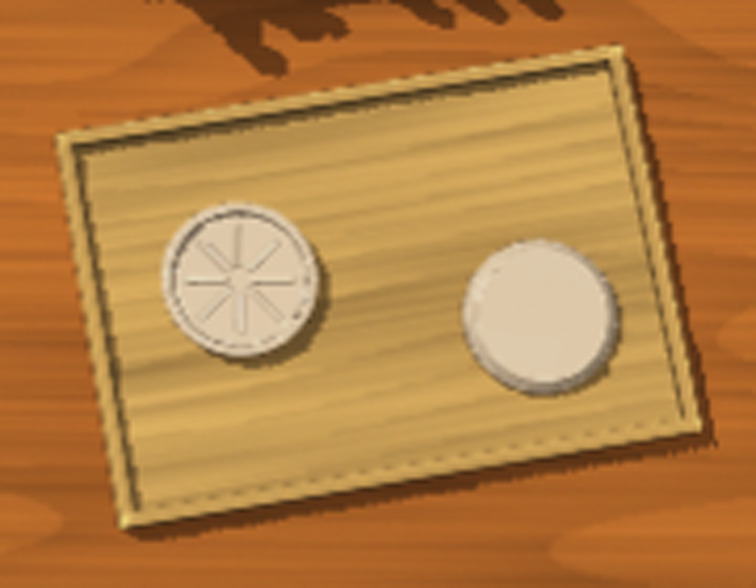

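View pics/cropC.png

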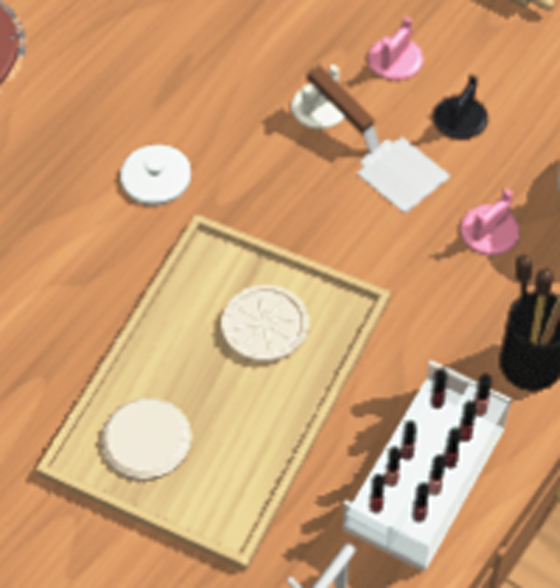

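Run:
```python
from h import *
np.set_printoptions(precision=4,suppress=True)
t=cam("top"); im=cv2.imread("pics/top0.png")
A=lambda l:np.array(l)/4.2+[160,190]-.4
B=lambda l:np.array(l)/4.2+[285,185]-.4
bl=onplane(t,A([(287,175),(405,199),(381,325),(258,298)]),.002); print("blade",bl,[np.linalg.norm(bl[i]-bl[(i+1)%4]) for i in range(4)])
tr=onplane(t,B([(58,135),(622,47),(705,432),(125,525)]),.018); print("tray",tr,[np.linalg.norm(tr[i]-tr[(i+1)%4]) for i in range(4)],tr.mean(0))
hsv=cv2.cvtColor(im,cv2.COLOR_BGR2HSV)
m=((hsv[...,1]<75)&(hsv[...,2]>130)).astype(np.uint8)
n,l,st,c=cv2.connectedComponentsWithStats(m)
for i in range(1,n):
    if st[i,4]>300:
        cn,_=cv2.findContours((l==i).astype(np.uint8),0,2); (cx,cy),r=cv2.minEnclosingCircle(max(cn,key=len))
        print(st[i],c[i],(cx,cy,r),onplane(t,[c[i]],.021), onplane(t,[(cx,cy)],.021),cv2.minAreaRect(max(cn,key=len)))
# foot & handle
print("foot",onplane(t,A([(280,476)]),.005))
print("handle rear end top",onplane(t,A([(265,487)]),.075), "front", onplane(t,A([(302,332)]),.05))
```

```text
blade [[0.6658 0.2182 0.002 ]
 [0.6507 0.1407 0.002 ]
 [0.5675 0.1541 0.002 ]
 [0.5843 0.2342 0.002 ]] [np.float64(0.07899177968184813), np.float64(0.08419867544367428), np.float64(0.08183392272921731), np.float64(0.08302602304316335)]
tray [[ 0.7053  0.0251  0.018 ]
 [ 0.7697 -0.3466  0.018 ]
 [ 0.5152 -0.3922  0.018 ]
 [ 0.453  -0.0203  0.018 ]] [np.float64(0.37721629487145736), np.float64(0.2585276313012633), np.float64(0.3771223787444127), np.float64(0.2563732068081016)] [ 0.6108 -0.1835  0.018 ]
[ 154  123   63   55 1957] [185.4343 151.7925] (184.96551513671875, 149.51724243164062, 32.461639404296875) [[0.8867 0.3425 0.021 ]] [[0.8934 0.3442 0.021 ]] ((184.576904296875, 149.1153564453125), (47.4268684387207, 64.62257385253906), 56.3099365234375)
[441 128 117   6 373] [498.4584 130.7962] (499.0, 130.5, 58.053955078125) [[ 0.9636 -0.5422  0.021 ]] [[ 0.9645 -0.5438  0.021 ]] ((498.9940490722656, 130.74685668945312), (116.0867691040039, 3.3002467155456543), 1.3803540468215942)
[ 323  135   77   47 2308] [359.4064 159.7054] (360.83917236328125, 157.51608276367188, 40.372169494628906
[... 1388 characters left out ...]
.0), (35.35533905029297, 33.941123962402344), 45.0)
[214 291  26  25 342] [226.7632 304.4474] (226.32972717285156, 302.7569580078125, 13.215641975402832) [[0.464  0.2121 0.021 ]] [[0.4685 0.2134 0.021 ]] ((226.5, 303.0), (24.0, 25.0), 90.0)
[494 302  38  31 839] [512.025  317.8272] (512.5, 317.5, 19.039531707763672) [[ 0.4344 -0.5502  0.021 ]] [[ 0.4353 -0.5515  0.021 ]] ((512.5, 317.0), (30.0, 37.0), 90.0)
[288 326  33  33 845] [303.9503 341.8308] (303.95361328125, 341.86083984375, 16.407302856445312) [[0.3682 0.0066 0.021 ]] [[0.3681 0.0066 0.021 ]] ((304.0, 342.0), (32.0, 32.0), 90.0)
foot [[0.4692 0.2156 0.005 ]]
handle rear end top [[0.4572 0.2156 0.075 ]] front [[0.5559 0.1992 0.05  ]]
```

apply_moves([
  {"linear":[-0.02,-0.015,0],"delta_rot":[3,0,0],"fingers":0},
  {"linear":[-0.05,-0.035,0],"delta_rot":[6,0,0],"fingers":0},
  {"linear":[-0.09,-0.06,0],"delta_rot":[10,0,0],"fingers":0},
  {"linear":[-0.13,-0.08,0],"delta_rot":[14,0,0],"fingers":0},
  {"linear":[-0.17,-0.1,0],"delta_rot":[18,0,0],"fingers":0},
  {"linear":[-0.21,-0.13,0],"delta_rot":[20,0,0],"fingers":0},
  {"linear":[-0.25,-0.15,0],"delta_rot":[20,0,0],"fingers":0},
  {"linear":[-0.28,-0.17,0],"delta_rot":[20,0,0],"fingers":0},
])

```text
time: 0.95
tool_pos: [0.4129, 0.3388, 0.2307]
tool_rot: [-0.029, 0.161, 0.971, -0.172]
contact_force: [-0.6, -0.6, -0.2]
gripper_width: 0.997
```

```bash
cat >> h.py <<'E'
def log():
    import json
    s=state(); open("log.jsonl","a").write(json.dumps([list(map(float,s["joint_pos"])),list(map(float,s["tool_pos"])),list(map(float,s["tool_rot"]))])+"\n")
    print("t",s["time"],"q",np.round(s["joint_pos"],3),"p",np.round(s["tool_pos"],4)); print("R",np.round(q2R(s["tool_rot"]),3).tolist(),"F",np.round(s["contact_force"],1),"g",round(s["gripper_width"],3)); return s
E
python3 - <<'E'
from h import *
import json
open("log.jsonl","w").write(json.dumps([[1.12397871,5.33117428e-02,1.61429682,0,1.47596960,-.119007085],[0.20097011,0.59115707,0.23008929],[-2.72710242e-04,1.63171852e-01,9.86597163e-01,-9.54571388e-04]])+"\n")
log()
E
```

```text
t 0.95 q [ 0.648  0.047  1.649 -0.196  1.737 -0.598] p [0.4129 0.3388 0.2307]
R [[-0.946, 0.303, -0.111], [0.323, 0.889, -0.324], [0.0, -0.343, -0.939]] F [-0.6 -0.6 -0.2] g 0.997
```

apply_moves([
  {"linear":[-0.02,-0.01,0],"delta_rot":[-4,5,0],"fingers":0},
  {"linear":[-0.04,-0.02,0],"delta_rot":[-8,10,0],"fingers":0},
  {"linear":[-0.05,-0.03,0],"delta_rot":[-12,15,0],"fingers":0},
  {"linear":[-0.06,-0.04,0],"delta_rot":[-16,20,0],"fingers":0},
  {"linear":[-0.08,-0.05,0],"delta_rot":[-20,25,0],"fingers":0},
  {"linear":[-0.09,-0.06,0],"delta_rot":[-20,25,0],"fingers":0},
  {"linear":[-0.09,-0.06,0],"delta_rot":[-20,25,0],"fingers":0},
  {"linear":[-0.09,-0.06,0],"delta_rot":[-20,25,0],"fingers":0},
])

```text
time: 1.75
tool_pos: [0.4783, 0.2588, 0.2519]
tool_rot: [-0.209, 0.196, 0.957, 0.037]
contact_force: [-0.4, 0.5, 0.1]
gripper_width: 1.0
```

Run:
```python
from h import *
log()
```

```text
t 1.75 q [ 0.234  0.054  1.619  0.248  1.818 -0.915] p [0.4783 0.2588 0.2519]
R [[-0.836, 0.391, -0.385], [0.36, 0.92, 0.153], [0.414, -0.011, -0.91]] F [-0.4  0.5  0.1] g 1.0
```

```bash
cat >> h.py <<'E'
def rots(q,c=np.pi/2):
    Z=lambda a:R.from_euler('z',a).as_matrix(); Y=lambda a:R.from_euler('y',a).as_matrix()
    R1=Z(q[0]);R2=R1@Y(q[1]);R3=R2@Y(q[2]);R4=R3@Z(q[3]);R5=R4@Y(q[4]);R6=R5@Z(q[5])@Z(c); return R1,R2,R3,R4,R5,R6
def fitmodel():
    import json
    D=[json.loads(l) for l in open("log.jsonl")]
    A=[];b=[];oe=[]
    for q,p,r in D:
        R1,R2,R3,R4,R5,R6=rots(q)
        A.append(np.c_[R1, R2[:,[0,2]], R3[:,[0,2]], R5[:,[2]]]); b.append(p)
        oe.append(np.degrees(np.linalg.norm(R.from_matrix(R6.T@q2R(r)).as_rotvec())))
    A=np.vstack(A);b=np.hstack(b)
    x=np.linalg.lstsq(np.vstack([A,1e-3*np.eye(A.shape[1])]),np.r_[b,np.zeros(A.shape[1])],rcond=None)[0]
    return x,A@x-b,oe
def fk(q,x):
    R1,R2,R3,R4,R5,R6=rots(q)
    return R1@x[:3]+R2[:,[0,2]]@x[3:5]+R3[:,[0,2]]@x[5:7]+R5[:,2]*x[7], R6
E
python3 - <<'E'
from h import *
np.set_printoptions(precision=4,suppress=True)
x,e,oe=fitmodel();print(x,e,oe)
E
```

```text
[ 0.0425  0.0742  0.2609 -0.0315  0.4062  0.1011  0.6005  0.2794] [-0.  0. -0.  0.  0.  0. -0. -0.  0.] [np.float64(0.0005298514165082581), np.float64(1.2204794971421462e-14), np.float64(1.2129566964377355e-14)]
```

```bash
cat >> h.py <<'E'
from scipy.optimize import least_squares
LO=np.array([-3.01,-1.01,.06,-1.02,.09,-3.14]);HI=np.array([3.01,2.22,2.58,4.17,2.62,3.14])
def ik(p,Rt,x,q0):
    f=lambda q:(lambda P,RR:np.r_[(P-p)*10,(R.from_matrix(RR.T@Rt)).as_rotvec()])(*fk(q,x))
    r=least_squares(f,np.clip(q0,LO+1e-3,HI-1e-3),bounds=(LO,HI)); return r.x,np.linalg.norm(r.fun)
def spat(yaw,pitch,roll=0): # deg; pitch>0 nose down
    return R.from_euler('ZYX',[yaw,pitch,roll],degrees=True).as_matrix()
def tool_from_S(o,RS,tau,k,grip=(-.1,0,.046)):
    t=np.radians(tau); z=np.array([np.sin(t),0,-np.cos(t)]); xx=k*np.array([np.cos(t),0,np.sin(t)]); y=np.cross(z,xx)
    RT=RS@np.c_[xx,y,z]; return np.array(o)+RS@np.array(grip)+.019*RT[:,2], RT
TR=np.array([.6108,-.1835]); TY=9.9
def tray(tx,ty): 
    a=np.radians(TY); return TR+[np.cos(a)*tx-np.sin(a)*ty, np.sin(a)*tx+np.cos(a)*ty]
E
cat > plan.py <<'E'
from h import *
np.set_printoptions(precision=2,suppress=True)
x=fitmodel()[0]
def nose(txy,z,yaw,pitch): # origin such that nose bottom edge at point
    RS=spat(yaw,pitch); return np.r_[tray(*txy),z]-RS@[.042,0,0],RS
for k in (1,-1):
  for tau in (0,20):
    for fy,lab in ((TY-90,"flip -y"),(TY-60,"-60"),(TY-120,"-120"),(TY-150,'-150')):
      print("k",k,"tau",tau,lab)
      q=np.array([.2,.05,1.6,0.2,1.6,-1 if k<0 else 1.9])
      seq=[("pick",np.r_[.617,.1868,0],spat(-10.2,0))]
      o,RS=nose((-.035,.089),.008,TY,6);seq.append(("load",o,RS))
      seq.append(("lift",np.r_[tray(.0,.089),.1],spat(TY,0)))
      for f in np.linspace(0,1,4)[1:]: seq.append(("yaw",np.r_[tray(.0,.1),.1],spat(TY+f*(fy-TY),0)))
      for pt in (20,50,80,100):
        o,RS=nose((.0,.10),.015,fy,pt); seq.append(("p%d"%pt,o,RS))
      for n,o,RS in seq:
        p,RT=tool_from_S(o,RS,tau,k); q,e=ik(p,RT,x,q); print("  ",n,p,q,"err %.3f"%e, "wristz %.2f"%(p-RT[:,2]*x[7])[2])
E
python3 plan.py
```

```text
k 1 tau 0 flip -y
   pick [0.52 0.2  0.03] [ 0.24  0.13  1.91 -0.    1.1   1.99] err 0.000 wristz 0.31
   load [ 0.42 -0.13  0.05] [-0.42 -0.15  2.12 -0.06  1.25  1.  ] err 0.000 wristz 0.33
   lift [ 0.5  -0.11  0.13] [-0.37 -0.15  1.98  0.    1.31  1.03] err 0.000 wristz 0.41
   yaw [ 0.5  -0.05  0.13] [-0.25 -0.17  2.   -0.    1.32  1.67] err 0.000 wristz 0.41
   yaw [ 0.53 -0.01  0.13] [-0.16 -0.1   1.93 -0.    1.3   2.29] err 0.000 wristz 0.41
   yaw [0.58 0.01 0.13] [-0.11  0.03  1.82  0.    1.29  2.86] err 0.000 wristz 0.41
   p20 [0.57 0.04 0.09] [-0.22  0.14  1.81  0.33  1.34  2.65] err 0.000 wristz 0.35
   p50 [ 0.58 -0.02  0.14] [-0.46  0.33  1.65  0.67  1.73  2.41] err 0.000 wristz 0.32
   p80 [ 0.59 -0.09  0.16] [-0.61  0.66  1.45  0.95  2.1   2.36] err 0.000 wristz 0.21
   p100 [ 0.6  -0.14  0.15] [-0.66  0.9   1.31  1.16  2.33  2.42] err 0.000 wristz 0.10
k 1 tau 0 -60
   pick [0.52 0.2  0.03] [ 0.24  0.13  1.91 -0.    1.1   1.99] err 0.000 wristz 0.31
   load [ 0.42 -0.13  0.05] [-0.42 -0.15  2.12 -0.06  1.25  1.  ] err 0.000 wristz 0.33
   lift [ 0.5  -0.11  0.13] [-
[... 12315 characters left out ...]
 0.32
   lift [ 0.5  -0.11  0.13] [-0.48 -0.39  2.19  0.24  1.07 -2.31] err 0.000 wristz 0.39
   yaw [ 0.52 -0.02  0.13] [-0.08 -0.31  2.13 -0.23  1.04 -0.87] err 0.000 wristz 0.39
   yaw [0.59 0.01 0.13] [ 0.05  0.11  1.77 -0.36  1.3   0.16] err 0.000 wristz 0.39
   yaw [ 0.67 -0.03  0.13] [-0.05  0.43  1.41 -0.23  1.57  0.85] err 0.000 wristz 0.39
   p20 [ 0.68 -0.01  0.09] [-0.12  0.33  1.57 -0.    1.24  0.75] err 0.000 wristz 0.37
   p50 [ 0.64 -0.04  0.14] [-0.38  0.    1.9   0.53  1.04  0.27] err 0.000 wristz 0.38
   p80 [ 0.59 -0.09  0.15] [-0.7  -0.07  2.13  1.16  1.19 -0.36] err 0.000 wristz 0.29
   p100 [ 0.55 -0.12  0.14] [-0.87  0.13  2.17  1.44  1.45 -0.72] err 0.000 wristz 0.19
```

```bash
cat >> h.py <<'E'
def rel(p,RT,s=None):
    s=s or state(); Rm=q2R(s["tool_rot"])
    return Rm.T@(np.array(p)-s["tool_pos"]), R.from_matrix(Rm.T@RT).as_rotvec(degrees=True)
def show(wps,s=None):
    """wps: list of (p,RT); prints rel of each to current pose"""
    s=s or state()
    for p,RT in wps:
        l,r=rel(p,RT,s); print("lin",np.round(l,4).tolist(),"rot",np.round(r,1).tolist())
TAU=15;K=-1
PO=np.r_[.617,.1868,0.];PYAW=-10.2
E
python3 - <<'E'
from h import *
p,RT=tool_from_S(PO,spat(PYAW,0),TAU,K)
print(p,RT.round(3).tolist())
show([(p-RT[:,2]*.09,RT),(p,RT)])
x=fitmodel()[0]
print(ik(p,RT,x,[.3,0,2,-.2,.9,-1]))
E
```

```text
[0.52342028 0.20363765 0.02764741] [[-0.951, 0.177, 0.255], [0.171, 0.984, -0.046], [-0.259, 0.0, -0.966]]
lin [-0.0938, -0.0368, 0.1086] rot [0.5, -39.4, -13.1]
lin [-0.1504, -0.0307, 0.1783] rot [0.5, -39.4, -13.1]
(array([ 0.29784658,  0.00235462,  2.05378378, -0.15740232,  0.85779214,
       -1.00545415]), np.float64(2.430970393778942e-15))
```

apply_moves([
  {"linear":[-0.015,-0.006,0.015],"delta_rot":[0,-7,-2],"fingers":0},
  {"linear":[-0.03,-0.012,0.03],"delta_rot":[0,-14,-4],"fingers":0},
  {"linear":[-0.045,-0.018,0.045],"delta_rot":[0,-21,-7],"fingers":0},
  {"linear":[-0.06,-0.024,0.065],"delta_rot":[0,-28,-9],"fingers":0},
  {"linear":[-0.08,-0.03,0.085],"delta_rot":[0,-34,-11],"fingers":0},
  {"linear":[-0.094,-0.037,0.109],"delta_rot":[0.5,-39.4,-13.1],"fingers":0},
  {"linear":[-0.094,-0.037,0.109],"delta_rot":[0.5,-39.4,-13.1],"fingers":0},
  {"linear":[-0.094,-0.037,0.109],"delta_rot":[0.5,-39.4,-13.1],"fingers":0},
])

```text
time: 2.55
tool_pos: [0.4998, 0.2085, 0.1143]
tool_rot: [0.129, 0.087, 0.988, -0.012]
contact_force: [0.0, -0.4, 0.5]
gripper_width: 1.007
```

Run:
```python
from h import *
s=log(); np.set_printoptions(precision=4,suppress=True)
print(fitmodel())
p,RT=tool_from_S(PO,spat(PYAW,0),TAU,K)
show([(p,RT)])
c=cam("wrist"); im=eyes.grab_frame("wrist"); 
S=spat(PYAW,0); pts=PO+np.array([[-.1,0,.056],[-.165,0,.07],[-.06,0,.04],[-.15,.028,.046],[-.15,-.028,.046]])@S.T
for u in proj(c,pts): cv2.circle(im,(int(u[0]),int(u[1])),4,(0,255,0),1)
save("w1",im)
```

```text
t 2.55 q [ 0.322 -0.181  2.054 -0.143  1.043 -1.015] p [0.4998 0.2085 0.1143]
R [[-0.951, 0.175, 0.253], [0.169, 0.985, -0.045], [-0.257, -0.0, -0.966]] F [ 0.  -0.4  0.5] g 1.007
(array([ 0.0037,  0.0742,  0.236 , -0.0016,  0.4274,  0.095 ,  0.6077,
        0.2795]), array([-0., -0., -0.,  0.,  0.,  0., -0., -0., -0.,  0., -0., -0.]), [np.float64(0.0005298514165082581), np.float64(1.2204794971421462e-14), np.float64(1.2129566964377355e-14), np.float64(1.3922422759755448e-14)])
lin [-0.001, -0.0006, 0.0899] rot [0.0, -0.1, 0.1]
```

View pics/w1.png

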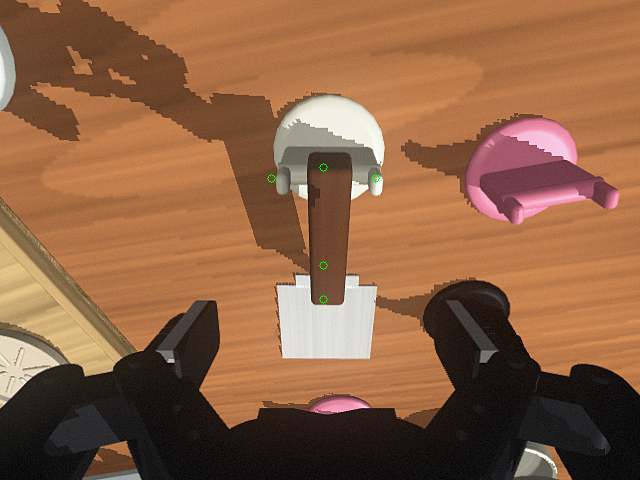

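Run:
```python
from h import *
np.set_printoptions(precision=4,suppress=True)
t=cam("top"); print("black,pink,pink2 feet", onplane(t,[(150/4.2+160,232/4.2+190),(90/4.2+160,420/4.2+190),(350/4.2+160,52/4.2+190)],.005))
# lateral offset check from the wrist image: handle centre px at grip height
c=cam("wrist"); S=spat(PYAW,0)
for uv,z in (((330,235),.062),((329.5,160),.075),((324,303),.045),((329.5,168),.046)):
    P=onplane(c,[uv],z)[0]; print((P-PO)@S)
for uv in ((276,286),(376,288),(283,358),(372,359)):print("blade corner",(onplane(c,[uv],.002)[0]-PO)@S)
```

```text
black,pink,pink2 feet [[0.6252 0.3044 0.005 ]
 [0.5025 0.3374 0.005 ]
 [0.7472 0.1781 0.005 ]]
[-0.1207  0.0041  0.062 ]
[-0.1675  0.0035  0.075 ]
[-0.0574  0.0006  0.045 ]
[-0.1533  0.0039  0.046 ]
blade corner [-0.0381 -0.0384  0.002 ]
blade corner [-0.036   0.0424  0.002 ]
blade corner [ 0.0462 -0.0379  0.002 ]
blade corner [0.0477 0.0447 0.002 ]
```

```bash
python3 - <<'E'
from h import *
PO2=PO+spat(PYAW,0)@[.002,.0025,0]; print(PO2)
p,RT=tool_from_S(PO2,spat(PYAW,0),TAU,K); show([(p,RT)])
E
sed -i 's/^PO=.*;/PO=np.r_[.6194,.1889,0.];/' h.py; tail -2 h.py
```

```text
[0.6194111  0.18890632 0.        ]
lin [-0.0002, 0.0013, 0.0919] rot [0.1, 0.1, 0.0]
TAU=15;K=-1
PO=np.r_[.6194,.1889,0.];PYAW=-10.2
```

apply_moves([
  {"linear":[0.0,0.002,0.02],"delta_rot":[0,0,0],"fingers":0},
  {"linear":[-0.002,0.002,0.045],"delta_rot":[0,0,0],"fingers":0},
  {"linear":[-0.003,0.002,0.07],"delta_rot":[0,0,0],"fingers":0},
  {"linear":[-0.003,0.002,0.085],"delta_rot":[0,0,0],"fingers":0},
  {"linear":[-0.003,0.002,0.09],"delta_rot":[0,0,0],"fingers":0},
  {"linear":[-0.003,0.002,0.09],"delta_rot":[0,0,0],"fingers":0},
  {"linear":[-0.003,0.002,0.09],"delta_rot":[0,0,0],"fingers":100},
  {"linear":[-0.003,0.002,0.09],"delta_rot":[0,0,0],"fingers":150},
])

```text
time: 3.4
tool_pos: [0.5281, 0.2049, 0.0298]
tool_rot: [0.131, 0.088, 0.987, -0.011]
contact_force: [1.1, -0.4, -0.5]
gripper_width: 0.692
```

apply_moves([
  {"linear":[0,0,0],"delta_rot":[0,0,0],"fingers":200},
  {"linear":[0,0,0],"delta_rot":[0,0,0],"fingers":255},
  {"linear":[0,0,0],"delta_rot":[0,0,0],"fingers":255},
  {"linear":[0,0,0],"delta_rot":[0,0,0],"fingers":255},
  {"linear":[0,0,0],"delta_rot":[0,0,0],"fingers":255},
  {"linear":[0,0,0],"delta_rot":[0,0,0],"fingers":255},
  {"linear":[0,0,0],"delta_rot":[0,0,0],"fingers":255},
  {"linear":[0,0,0],"delta_rot":[0,0,0],"fingers":255},
])

```text
time: 4.2
tool_pos: [0.5273, 0.2045, 0.0286]
tool_rot: [0.13, 0.088, 0.987, -0.012]
contact_force: [-2.7, -0.1, 4.9]
gripper_width: 0.252
```

Run:
```python
from h import *
s=log()
p,RT=tool_from_S(PO,spat(PYAW,0),TAU,K); show([(p,RT)])
a=eyes.grab_frame("wrist");save("w2",a)
```

```text
t 4.2 q [ 0.298  0.005  2.044 -0.157  0.864 -1.007] p [0.5273 0.2045 0.0286]
R [[-0.95, 0.177, 0.256], [0.171, 0.984, -0.046], [-0.26, -0.0, -0.966]] F [-2.7 -0.1  4.9] g 0.252
lin [0.0018, 0.0009, 0.0005] rot [-0.0, 0.1, 0.0]
```

View pics/w2.png

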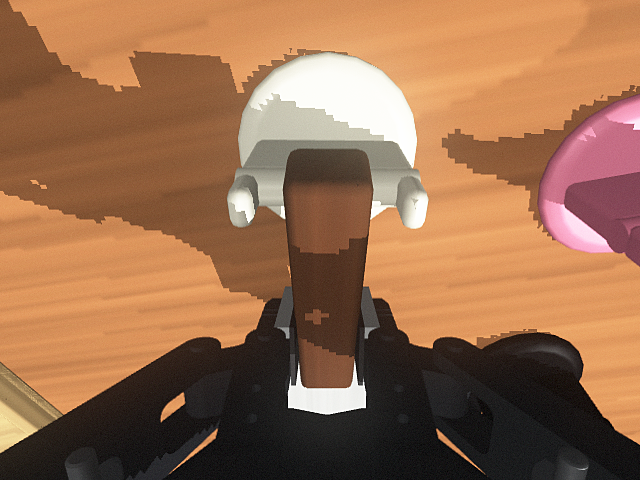

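```bash
cat >> h.py <<'E'
import json,os
if os.path.exists("grip.json"):
    _g=json.load(open("grip.json")); tRS=np.array(_g["R"]); tPS=np.array(_g["p"])  # spatula in tool
    def tool_of(o,RS): 
        RT=RS@tRS.T; return np.array(o)-RT@tPS, RT
    def S_of(s): 
        Rt=q2R(s["tool_rot"]); return s["tool_pos"]+Rt@tPS, Rt@tRS
def nosepose(txy,z,yaw,pitch,roll=0):
    RS=spat(yaw,pitch,roll); return np.r_[tray(*txy),z]-RS@[.042,0,0],RS
E
python3 - <<'E'
from h import *
s=state(); Rt=q2R(s["tool_rot"]); json.dump({"R":(Rt.T@spat(PYAW,0)).tolist(),"p":(Rt.T@(PO-s["tool_pos"])).tolist(),"pick_p":s["tool_pos"].tolist(),"pick_R":Rt.tolist()},open("grip.json","w"))
E
python3 - <<'E'
from h import *
np.set_printoptions(precision=3,suppress=True)
s=state()
W=[tool_of(PO+[0,0,.1],spat(PYAW,0)),tool_of(*nosepose((-.047,.089),.07,TY,6)),tool_of(*nosepose((-.047,.089),.02,TY,6))]
show(W,s); x=fitmodel()[0]; q=s["joint_pos"]
for p,RT in W: q,e=ik(p,RT,x,q); print(p,q,e)
E
```

```text
lin [-0.026, -0.0, -0.0966] rot [-0.0, 0.0, -0.0]
lin [0.0238, -0.3458, -0.0933] rot [-4.2, 5.9, -19.7]
lin [0.0368, -0.3458, -0.045] rot [-4.2, 5.9, -19.7]
[0.527 0.205 0.129] [ 0.298 -0.14   1.993 -0.137  1.058 -1.042] 2.360682834835077e-13
[ 0.42  -0.127  0.113] [-0.531 -0.429  2.238  0.109  1.213 -2.307] 5.138494171278634e-14
[ 0.42  -0.127  0.063] [-0.531 -0.352  2.274  0.114  1.101 -2.321] 2.747306815177772e-09
```

apply_moves([
  {"linear":[-0.005,0,-0.02],"delta_rot":[0,0,0],"fingers":255},
  {"linear":[-0.014,0,-0.05],"delta_rot":[0,0,0],"fingers":255},
  {"linear":[-0.024,0,-0.088],"delta_rot":[0,0,0],"fingers":255},
  {"linear":[-0.024,-0.015,-0.1],"delta_rot":[0,0,-1],"fingers":255},
  {"linear":[-0.02,-0.045,-0.1],"delta_rot":[-0.5,0.7,-3],"fingers":255},
  {"linear":[-0.015,-0.085,-0.1],"delta_rot":[-1,1.5,-5],"fingers":255},
  {"linear":[-0.01,-0.125,-0.1],"delta_rot":[-1.5,2,-7],"fingers":255},
  {"linear":[-0.005,-0.16,-0.1],"delta_rot":[-2,3,-9],"fingers":255},
])

```text
time: 5.05
tool_pos: [0.4761, 0.0494, 0.1245]
tool_rot: [0.103, 0.007, 0.995, -0.002]
contact_force: [1.3, -1.0, -1.8]
gripper_width: 0.245
```

Run:
```python
from h import *
s=log()
W=[tool_of(*nosepose((-.047,.089),.06,TY,6)),tool_of(*nosepose((-.047,.089),.02,TY,6))]
show(W,s)
```

```text
t 5.05 q [-0.055 -0.371  2.181  0.006  1.125 -1.613] p [0.4761 0.0494 0.1245]
R [[-0.979, 0.015, 0.205], [0.014, 1.0, -0.006], [-0.205, -0.003, -0.979]] F [ 1.3 -1.  -1.8] g 0.245
lin [0.0573, -0.1777, 0.0109] rot [-2.1, 2.8, -10.6]
lin [0.0655, -0.1775, 0.0501] rot [-2.1, 2.8, -10.6]
```

apply_moves([
  {"linear":[0.012,-0.035,0],"delta_rot":[-0.5,0.5,-2],"fingers":255},
  {"linear":[0.024,-0.07,0],"delta_rot":[-1,1,-4],"fingers":255},
  {"linear":[0.036,-0.105,0.003],"delta_rot":[-1.5,1.5,-6.5],"fingers":255},
  {"linear":[0.047,-0.14,0.006],"delta_rot":[-2,2.3,-8.5],"fingers":255},
  {"linear":[0.055,-0.165,0.01],"delta_rot":[-2.1,2.8,-10],"fingers":255},
  {"linear":[0.057,-0.173,0.01],"delta_rot":[-2.1,2.8,-10.3],"fingers":255},
  {"linear":[0.057,-0.173,0.01],"delta_rot":[-2.1,2.8,-10.3],"fingers":255},
  {"linear":[0.057,-0.173,0.01],"delta_rot":[-2.1,2.8,-10.3],"fingers":255},
])

```text
time: 5.85
tool_pos: [0.4212, -0.1207, 0.1046]
tool_rot: [0.08, -0.083, 0.993, 0.007]
contact_force: [-0.5, 0.3, -1.9]
gripper_width: 0.245
```

Run:
```python
from h import *
np.set_printoptions(precision=4,suppress=True)
s=log()
W=[tool_of(*nosepose((-.047,.089),.025,TY,6)),tool_of(*nosepose((-.047,.089),.008,TY,6))]
show(W,s)
a=eyes.grab_frame("top");b=eyes.grab_frame("scene")
o,RS=S_of(s); P=o+np.array([[.042,.04,0],[.042,-.04,0],[-.042,-.04,0],[-.042,.04,0]])@RS.T
for c,im,n in ((cam("top"),a,"t3"),(cam("scene"),b,"s3")):
    for u in proj(c,P): cv2.circle(im,(int(round(u[0])),int(round(u[1]))),2,(0,255,0),1)
    u=proj(c,[np.r_[tray(.0,.05),.01]])[0]; y,x=int(u[1]),int(u[0])
    save(n,cv2.resize(im[max(0,y-75):y+75,x-100:x+100],None,fx=4,fy=4,interpolation=cv2.INTER_CUBIC))
```

```text
t 5.85 q [-0.515 -0.421  2.247  0.109  1.193 -2.286] p [ 0.4212 -0.1207  0.1046]
R [[-0.974, -0.166, 0.157], [-0.163, 0.986, 0.027], [-0.159, 0.001, -0.987]] F [-0.5  0.3 -1.9] g 0.245
lin [0.0085, -0.0064, 0.036] rot [-0.0, 0.1, -0.4]
lin [0.0112, -0.0064, 0.0528] rot [-0.0, 0.1, -0.4]
```

View pics/t3.png

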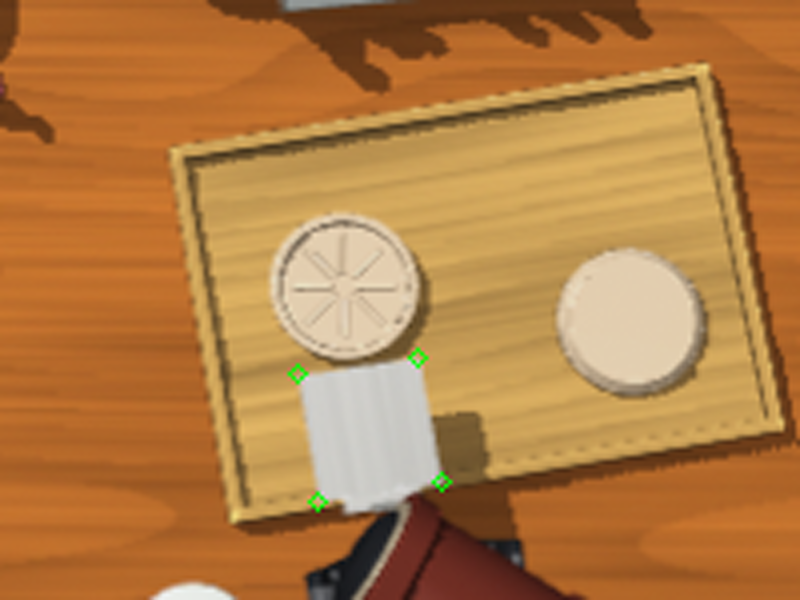

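View pics/s3.png

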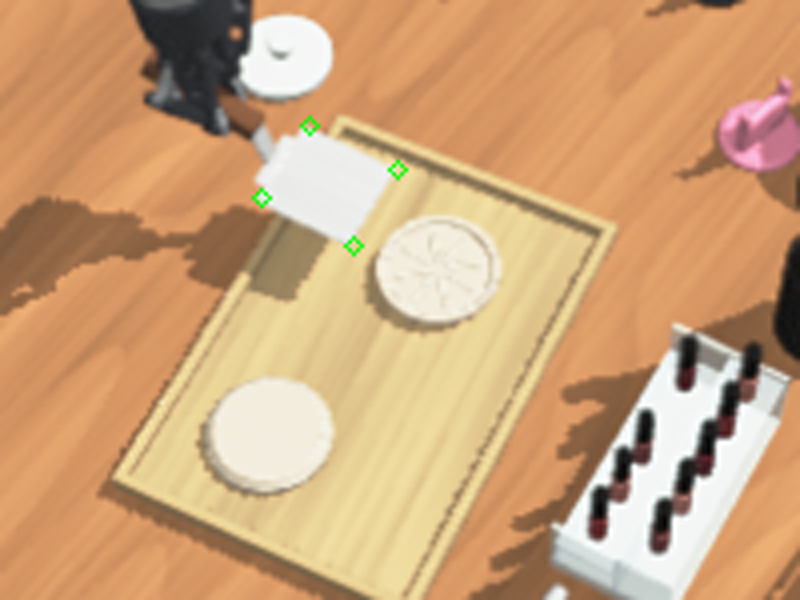

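Run:
```python
from h import *
s=state()
W=[tool_of(*nosepose((-.045,.0925),.025,TY,11)),tool_of(*nosepose((-.045,.0925),.012,TY,11))]
show(W,s)
```

```text
lin [0.001, -0.0031, 0.026] rot [-0.0, 5.1, -0.3]
lin [0.0031, -0.0031, 0.0389] rot [-0.0, 5.1, -0.3]
```

apply_moves([
  {"linear":[0,-0.001,0.008],"delta_rot":[0,2,0],"fingers":255},
  {"linear":[0.001,-0.002,0.016],"delta_rot":[0,4,-0.2],"fingers":255},
  {"linear":[0.001,-0.003,0.024],"delta_rot":[0,5,-0.3],"fingers":255},
  {"linear":[0.002,-0.003,0.031],"delta_rot":[0,5.1,-0.3],"fingers":255},
  {"linear":[0.003,-0.003,0.036],"delta_rot":[0,5.1,-0.3],"fingers":255},
  {"linear":[0.003,-0.003,0.038],"delta_rot":[0,5.1,-0.3],"fingers":255},
  {"linear":[0.003,-0.003,0.038],"delta_rot":[0,5.1,-0.3],"fingers":255},
  {"linear":[0.003,-0.003,0.038],"delta_rot":[0,5.1,-0.3],"fingers":255},
])

```text
time: 6.75
tool_pos: [0.4248, -0.1241, 0.0671]
tool_rot: [0.036, -0.085, 0.996, 0.002]
contact_force: [0.8, -0.2, -1.0]
gripper_width: 0.248
```

Run:
```python
from h import *
np.set_printoptions(precision=4,suppress=True)
s=log();o,RS=S_of(s);print("nose",o+RS@[.042,0,0])
show([tool_of(*nosepose((-.045,.0925),.006,TY,11))],s)
b=eyes.grab_frame("scene");c=cam("scene")
u=proj(c,[np.r_[tray(-.04,.089),.01]])[0]; y,x=int(u[1]),int(u[0])
save("s4",cv2.resize(b[y-50:y+50,x-60:x+60],None,fx=6,fy=6,interpolation=cv2.INTER_CUBIC))
```

```text
t 6.75 q [-0.48  -0.288  2.212  0.046  1.16  -2.239] p [ 0.4248 -0.1241  0.0671]
R [[-0.983, -0.17, 0.071], [-0.17, 0.985, 0.011], [-0.071, -0.001, -0.997]] F [ 0.8 -0.2 -1. ] g 0.248
nose [ 0.5504 -0.1015  0.0132]
lin [0.0, 0.001, 0.0071] rot [-0.1, 0.0, -0.1]
```

View pics/s4.png

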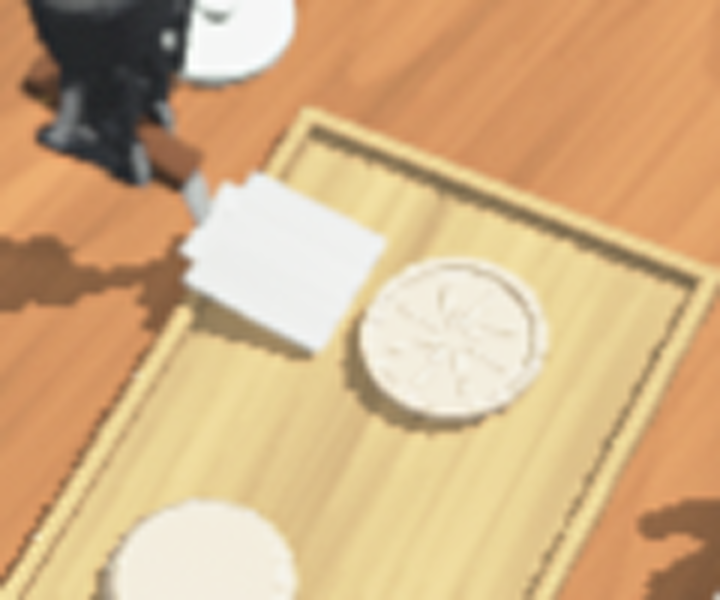

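apply_moves([
  {"linear":[0,0.001,0.002],"delta_rot":[0,0,0],"fingers":255},
  {"linear":[0,0.001,0.003],"delta_rot":[0,0,0],"fingers":255},
  {"linear":[0,0.001,0.004],"delta_rot":[0,0,0],"fingers":255},
  {"linear":[0,0.001,0.0045],"delta_rot":[0,0,0],"fingers":255},
  {"linear":[0,0.001,0.005],"delta_rot":[0,0,0],"fingers":255},
  {"linear":[0,0.001,0.0055],"delta_rot":[0,0,0],"fingers":255},
  {"linear":[0,0.001,0.0055],"delta_rot":[0,0,0],"fingers":255},
  {"linear":[0,0.001,0.0055],"delta_rot":[0,0,0],"fingers":255},
])

```text
time: 7.6
tool_pos: [0.425, -0.1229, 0.0614]
tool_rot: [0.035, -0.086, 0.996, 0.003]
contact_force: [-0.0, 0.1, -1.2]
gripper_width: 0.247
```

Run:
```python
from h import *
s=log();o,RS=S_of(s);print("nose",o+RS@[.042,0,0])
```

```text
t 7.6 q [-0.477 -0.278  2.215  0.046  1.148 -2.237] p [ 0.425  -0.1229  0.0614]
R [[-0.983, -0.171, 0.07], [-0.17, 0.985, 0.011], [-0.071, -0.001, -0.997]] F [-0.   0.1 -1.2] g 0.247
nose [ 0.55055037 -0.10024499  0.00749264]
```

apply_moves([
  {"linear":[0,0,0.0005],"delta_rot":[0,0,0],"fingers":255},
  {"linear":[0,0,0.001],"delta_rot":[0,0,0],"fingers":255},
  {"linear":[0,0,0.0015],"delta_rot":[0,0,0],"fingers":255},
  {"linear":[0,0,0.002],"delta_rot":[0,0,0],"fingers":255},
  {"linear":[0,0,0.002],"delta_rot":[0,0,0],"fingers":255},
  {"linear":[0,0,0.002],"delta_rot":[0,0,0],"fingers":255},
  {"linear":[0,0,0.002],"delta_rot":[0,0,0],"fingers":255},
  {"linear":[0,0,0.002],"delta_rot":[0,0,0],"fingers":255},
])

```text
time: 8.4
tool_pos: [0.4255, -0.1231, 0.0598]
tool_rot: [0.036, -0.086, 0.996, 0.002]
contact_force: [-1.4, -1.7, 3.4]
gripper_width: 0.245
```

Run:
```python
from h import *
s=log();o,RS=S_of(s);n=o+RS@[.042,0,0];print("nose",n)
a=np.radians(TY); d=(n[:2]-TR); n0=(d@[np.cos(a),np.sin(a)],d@[-np.sin(a),np.cos(a)]);print(n0)
W=[tool_of(*nosepose((n0[0]+dx,.0915),z,TY,pt)) for dx,pt,z in ((.01,11,.0063),(.02,10,.0063),(.04,7,.0063),(.055,6,.0063))]
show(W,s)
```

```text
t 8.4 q [-0.477 -0.275  2.216  0.046  1.143 -2.237] p [ 0.4255 -0.1231  0.0598]
R [[-0.983, -0.17, 0.071], [-0.17, 0.985, 0.011], [-0.072, -0.002, -0.997]] F [-1.4 -1.7  3.4] g 0.245
nose [ 0.55111054 -0.10053768  0.00597472]
(np.float64(-0.04453700444023915), np.float64(0.09198930816252643))
lin [-0.0101, -0.0008, 0.0002] rot [-0.1, 0.1, -0.1]
lin [-0.019, -0.0007, 0.0031] rot [-0.1, -0.9, -0.1]
lin [-0.0359, -0.0007, 0.0112] rot [-0.1, -3.9, -0.1]
lin [-0.0499, -0.0007, 0.0145] rot [-0.1, -4.9, -0.1]
```

apply_moves([
  {"linear":[-0.005,-0.0005,0],"delta_rot":[0,0,0],"fingers":255},
  {"linear":[-0.01,-0.0008,0.0003],"delta_rot":[0,0,0],"fingers":255},
  {"linear":[-0.0145,-0.0008,0.0016],"delta_rot":[0,-0.5,0],"fingers":255},
  {"linear":[-0.019,-0.0008,0.0031],"delta_rot":[0,-0.9,0],"fingers":255},
  {"linear":[-0.0245,-0.0008,0.0058],"delta_rot":[0,-1.9,0],"fingers":255},
  {"linear":[-0.03,-0.0008,0.0085],"delta_rot":[0,-2.9,0],"fingers":255},
  {"linear":[-0.036,-0.0008,0.0112],"delta_rot":[0,-3.9,0],"fingers":255},
  {"linear":[-0.041,-0.0008,0.0125],"delta_rot":[0,-4.2,0],"fingers":255},
])

```text
time: 9.2
tool_pos: [0.4665, -0.1164, 0.0493]
tool_rot: [0.072, -0.085, 0.994, 0.006]
contact_force: [-3.0, -0.4, 3.4]
gripper_width: 0.247
```

```bash
cat >> h.py <<'E'
def look(n,tx=0,ty=.09,names=("scene","top"),h=50,w=60):
    for k in names:
        b=eyes.grab_frame(k);c=cam(k);u=proj(c,[np.r_[tray(tx,ty),.01]])[0]; y,x=int(u[1]),int(u[0])
        save(n+k[0],cv2.resize(b[max(0,y-h):y+h,max(0,x-w):x+w],None,fx=6 if h<=50 else 4,fy=6 if h<=50 else 4,interpolation=cv2.INTER_CUBIC))
def nose(s):
    o,RS=S_of(s);n=o+RS@[.042,0,0];a=np.radians(TY); d=(n[:2]-TR); yaw,pt,rl=R.from_matrix(RS).as_euler('ZYX',degrees=True)
    r=np.r_[d@[np.cos(a),np.sin(a)],d@[-np.sin(a),np.cos(a)],n[2]]; print("nose tray",r.round(4),"yaw-TY %.1f pitch %.1f roll %.1f"%(yaw-TY,pt,rl)); return r
E
python3 - <<'E'
from h import *
s=log();n=nose(s);look("a5")
E
```

```text
t 9.2 q [-0.449 -0.198  2.177  0.097  1.046 -2.234] p [ 0.4665 -0.1164  0.0493]
R [[-0.975, -0.17, 0.142], [-0.169, 0.985, 0.024], [-0.144, -0.001, -0.99]] F [-3.  -0.4  3.4] g 0.247
nose tray [0.0005 0.0916 0.005 ] yaw-TY -0.1 pitch 6.8 roll -0.0
```

View pics/a5s.png

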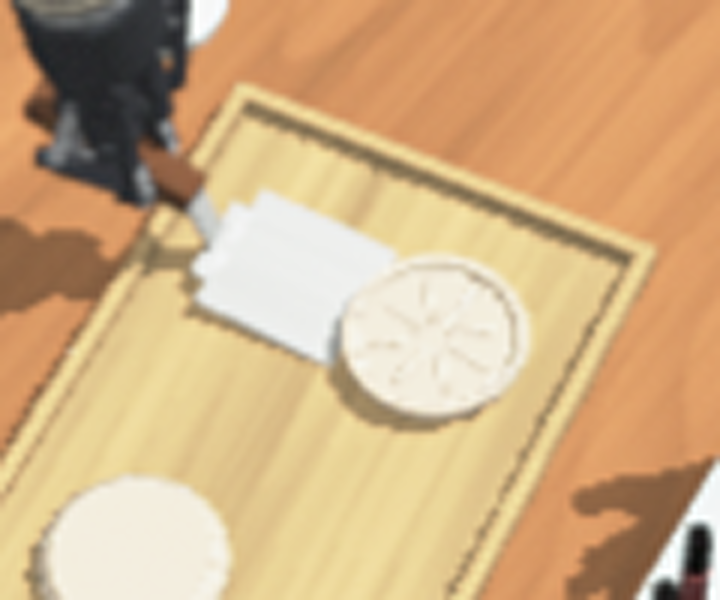

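View pics/a5t.png

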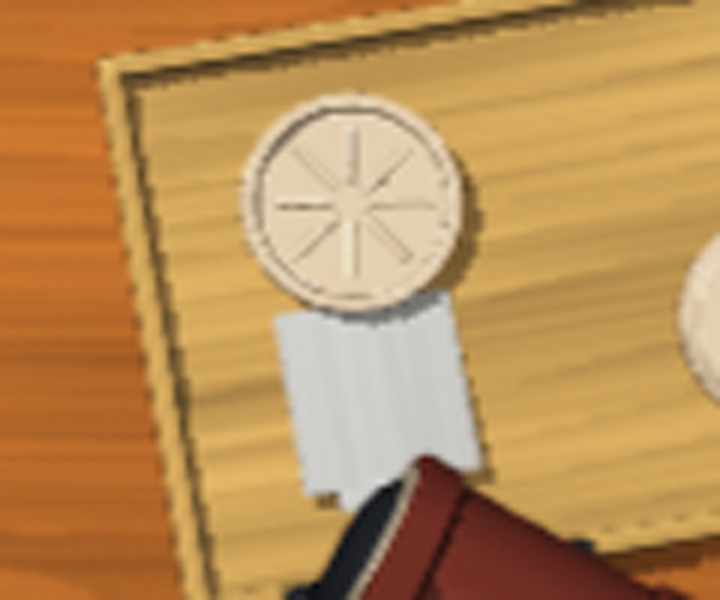

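Run:
```python
from h import *
s=state()
W=[tool_of(*nosepose((dx,.0905),z,TY,pt)) for dx,pt,z in ((.02,6,.006),(.04,5,.006),(.06,5,.006),(.075,5,.006),(.09,5,.006),(.105,5,.006))]
show(W,s)
```

```text
lin [-0.018, -0.0013, 0.0036] rot [-0.0, -0.7, -0.1]
lin [-0.0367, -0.0013, 0.0087] rot [-0.0, -1.7, -0.1]
lin [-0.0565, -0.0012, 0.0116] rot [-0.0, -1.7, -0.1]
lin [-0.0713, -0.0012, 0.0137] rot [-0.0, -1.7, -0.1]
lin [-0.0862, -0.0012, 0.0159] rot [-0.0, -1.7, -0.1]
lin [-0.101, -0.0012, 0.0181] rot [-0.0, -1.7, -0.1]
```

apply_moves([
  {"linear":[-0.006,-0.0005,0.001],"delta_rot":[0,-0.2,0],"fingers":255},
  {"linear":[-0.012,-0.001,0.0023],"delta_rot":[0,-0.5,0],"fingers":255},
  {"linear":[-0.018,-0.0012,0.0036],"delta_rot":[0,-0.7,0],"fingers":255},
  {"linear":[-0.024,-0.0012,0.0053],"delta_rot":[0,-1,0],"fingers":255},
  {"linear":[-0.03,-0.0012,0.007],"delta_rot":[0,-1.3,0],"fingers":255},
  {"linear":[-0.036,-0.0012,0.0085],"delta_rot":[0,-1.7,0],"fingers":255},
  {"linear":[-0.043,-0.0012,0.0096],"delta_rot":[0,-1.7,0],"fingers":255},
  {"linear":[-0.05,-0.0012,0.0106],"delta_rot":[0,-1.7,0],"fingers":255},
])

```text
time: 10.1
tool_pos: [0.5173, -0.1088, 0.0463]
tool_rot: [0.086, -0.085, 0.993, 0.007]
contact_force: [-0.9, -0.8, -0.0]
gripper_width: 0.244
```

Run:
```python
from h import *
s=log();n=nose(s);look("a6")
W=[tool_of(*nosepose((dx,.0905),z,TY,pt)) for dx,pt,z in ((.06,5,.006),(.075,5,.006),(.09,5,.006),(.105,5,.006))]
show(W,s)
```

```text
t 10.1 q [-0.398 -0.085  2.086  0.111  0.996 -2.194] p [ 0.5173 -0.1088  0.0463]
R [[-0.97, -0.171, 0.17], [-0.168, 0.985, 0.029], [-0.173, -0.001, -0.985]] F [-0.9 -0.8 -0. ] g 0.244
nose tray [0.0531 0.0903 0.0058] yaw-TY -0.1 pitch 5.1 roll -0.0
lin [-0.0067, -0.0, 0.0012] rot [-0.0, -0.1, -0.1]
lin [-0.0215, -0.0, 0.0038] rot [-0.0, -0.1, -0.1]
lin [-0.0362, -0.0, 0.0063] rot [-0.0, -0.1, -0.1]
lin [-0.051, 0.0, 0.0089] rot [-0.0, -0.1, -0.1]
```

View pics/a6s.png

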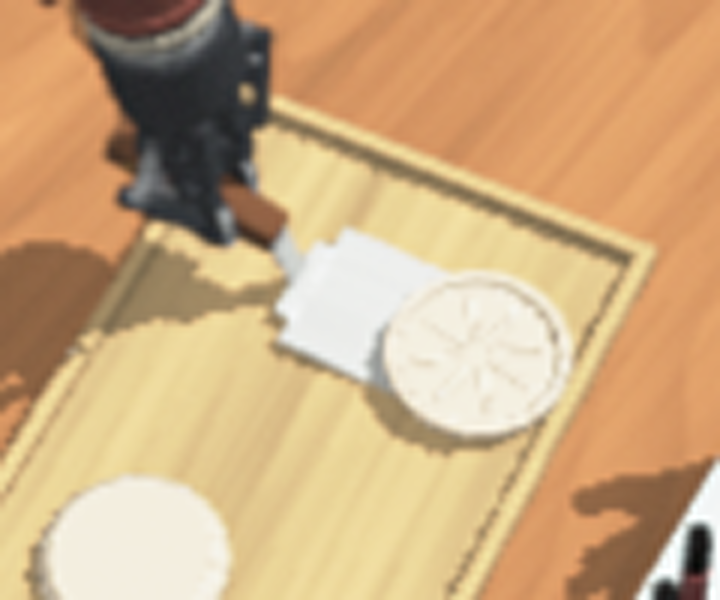

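View pics/a6t.png

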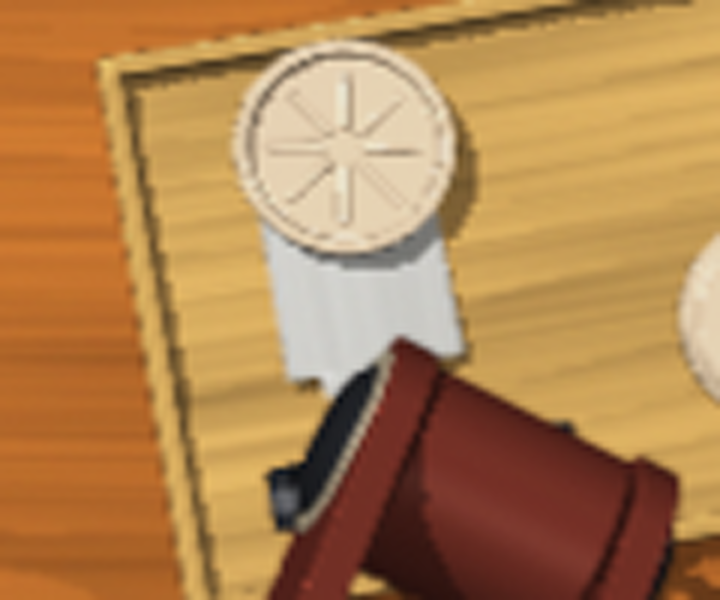

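apply_moves([
  {"linear":[-0.006,0,0.0012],"delta_rot":[0,0,0],"fingers":255},
  {"linear":[-0.013,0,0.0024],"delta_rot":[0,0,0],"fingers":255},
  {"linear":[-0.02,0,0.0036],"delta_rot":[0,0,0],"fingers":255},
  {"linear":[-0.027,0,0.0048],"delta_rot":[0,0,0],"fingers":255},
  {"linear":[-0.034,0,0.006],"delta_rot":[0,0,0],"fingers":255},
  {"linear":[-0.041,0,0.0072],"delta_rot":[0,0,0],"fingers":255},
  {"linear":[-0.046,0,0.0081],"delta_rot":[0,0,0],"fingers":255},
  {"linear":[-0.046,0,0.0081],"delta_rot":[0,0,0],"fingers":255},
])

```text
time: 11.0
tool_pos: [0.5637, -0.1009, 0.0465]
tool_rot: [0.087, -0.085, 0.993, 0.007]
contact_force: [-0.3, 1.0, -1.0]
gripper_width: 0.245
```

Run:
```python
from h import *
s=log();n=nose(s);look("a7")
```

```text
t 11.0 q [-0.349  0.02   1.984  0.103  0.988 -2.142] p [ 0.5637 -0.1009  0.0465]
R [[-0.97, -0.171, 0.171], [-0.168, 0.985, 0.029], [-0.174, -0.001, -0.985]] F [-0.3  1.  -1. ] g 0.245
nose tray [0.1002 0.0903 0.006 ] yaw-TY -0.1 pitch 5.0 roll -0.0
```

View pics/a7s.png

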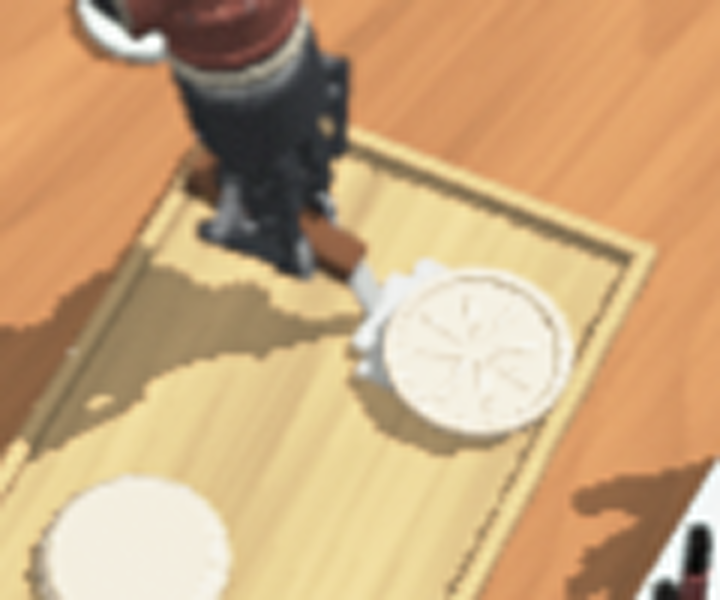

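View pics/a7t.png

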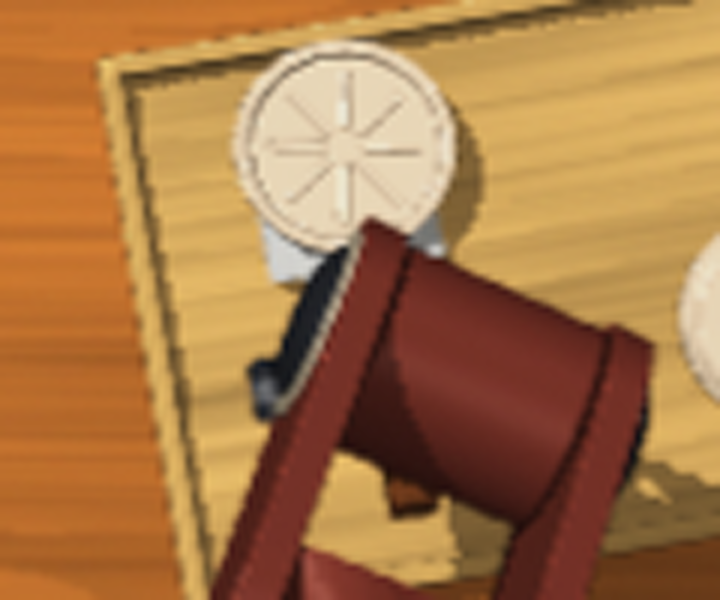

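Run:
```python
from h import *
s=state()
W=[tool_of(*nosepose((dx,.0905),z,TY,pt)) for dx,pt,z in ((.106,5,.006),(.1055,3,.008),(.105,0,.013),(.10,-4,.026),(.09,-6,.045),(.08,-6,.06))]
show(W,s)
```

```text
lin [-0.0061, 0.0, 0.0011] rot [-0.0, -0.0, -0.1]
lin [-0.0038, 0.0, 0.0034] rot [-0.0, -2.0, -0.1]
lin [-0.0013, 0.0, 0.005] rot [-0.0, -5.0, -0.1]
lin [0.0046, -0.0, 0.0005] rot [-0.1, -9.0, -0.1]
lin [0.0126, -0.0, -0.0154] rot [-0.1, -11.0, -0.1]
lin [0.0198, -0.0001, -0.0319] rot [-0.1, -11.0, -0.1]
```

apply_moves([
  {"linear":[-0.006,0,0.0011],"delta_rot":[0,0,0],"fingers":255},
  {"linear":[-0.006,0,0.0011],"delta_rot":[0,0,0],"fingers":255},
  {"linear":[-0.004,0,0.0034],"delta_rot":[0,-2,0],"fingers":255},
  {"linear":[-0.0013,0,0.005],"delta_rot":[0,-5,0],"fingers":255},
  {"linear":[0.0015,0,0.003],"delta_rot":[0,-7,0],"fingers":255},
  {"linear":[0.0046,0,0.0005],"delta_rot":[0,-9,0],"fingers":255},
  {"linear":[0.0085,0,-0.006],"delta_rot":[0,-10,0],"fingers":255},
  {"linear":[0.0126,0,-0.0154],"delta_rot":[0,-11,0],"fingers":255},
])

```text
time: 11.9
tool_pos: [0.5469, -0.1033, 0.0587]
tool_rot: [0.181, -0.084, 0.98, 0.016]
contact_force: [-0.2, -0.5, -2.4]
gripper_width: 0.25
```

Run:
```python
from h import *
s=log();n=nose(s);look("a8")
W=[tool_of(*nosepose((dx,.0905),z,TY,pt)) for dx,pt,z in ((.07,-5,.07),)]
show(W,s)
```

```text
t 11.9 q [-0.423 -0.132  2.132  0.268  0.854 -2.313] p [ 0.5469 -0.1033  0.0587]
R [[-0.921, -0.171, 0.351], [-0.16, 0.985, 0.061], [-0.357, 0.0, -0.934]] F [-0.2 -0.5 -2.4] g 0.25
nose tray [0.0885 0.0908 0.044 ] yaw-TY -0.1 pitch -5.8 roll 0.0
lin [0.0071, -0.0005, -0.0326] rot [0.0, 0.8, -0.1]
```

View pics/a8s.png

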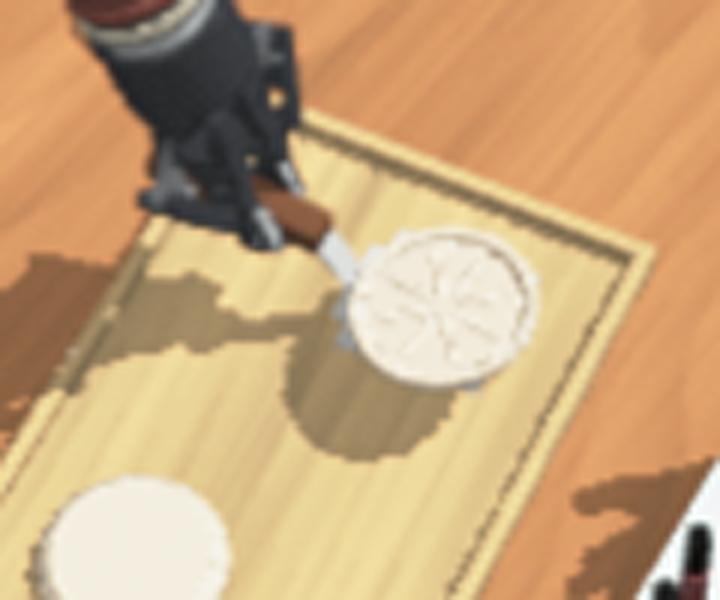

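Run:
```python
from h import *
np.set_printoptions(precision=2,suppress=True)
s=state();x=fitmodel()[0];q=s["joint_pos"]
def W(txy,z,yaw,pt): return tool_of(np.r_[tray(*txy),z],spat(TY+yaw,pt))
L=[]
for i in range(1,17):
    f=i/16; u=f*f*(3-2*f)
    L.append(W((.047-.042*u,.0908+.095*u),.040+.035*min(1,2*f),-90*u,-5.8+.8*f))
p0=None
for i,(p,RT) in enumerate(L):
    qn,e=ik(p,RT,x,q); print(i,p,qn,"dq",np.abs(qn-q).max()*10,"%.3f"%e); q=qn
print("call1");show(L[:8],s)
s2=dict(s);s2["tool_pos"]=L[7][0];r=R.from_matrix(L[7][1]).as_quat();s2["tool_rot"]=np.r_[r[3],r[:3]]
print("call2");show(L[8:],s2)
```

```text
0 [ 0.55 -0.1   0.06] [-0.41 -0.14  2.13  0.26  0.86 -2.28] dq 0.3266662930236519 0.000
1 [ 0.54 -0.09  0.07] [-0.39 -0.17  2.15  0.23  0.86 -2.19] dq 0.8946646064397212 0.000
2 [ 0.54 -0.08  0.07] [-0.35 -0.2   2.16  0.18  0.85 -2.05] dq 1.4145113993462477 0.000
3 [ 0.54 -0.07  0.08] [-0.3  -0.22  2.17  0.11  0.84 -1.86] dq 1.8939892083523047 0.000
4 [ 0.53 -0.05  0.08] [-0.24 -0.24  2.18  0.02  0.84 -1.63] dq 2.2965999976063234 0.000
5 [ 0.53 -0.03  0.09] [-0.16 -0.25  2.18 -0.07  0.86 -1.37] dq 2.562791134483078 0.000
6 [ 0.53 -0.01  0.09] [-0.09 -0.24  2.16 -0.17  0.89 -1.11] dq 2.6437885940148953 0.000
7 [0.53 0.01 0.09] [-0.01 -0.21  2.13 -0.25  0.94 -0.85] dq 2.5403162271879576 0.000
8 [0.54 0.03 0.09] [ 0.05 -0.16  2.09 -0.31  0.99 -0.62] dq 2.3370798080679434 0.000
9 [0.54 0.05 0.09] [ 0.1  -0.11  2.04 -0.35  1.04 -0.42] dq 2.040741310994471 0.000
10 [0.55 0.06 0.09] [ 0.14 -0.05  1.99 -0.37  1.09 -0.24] dq 1.724059090074027 0.000
11 [0.55 0.07 0.1 ] [ 0.17 -0.    1.94 -0.38  1.14 -0.1 ] dq 1.4124499912273354 0.000
12 [0.56 0.08 0.1 ] [ 0.19  0.04  1.9  -0.38  1.18  0.01] dq
[... 422 characters left out ...]
] rot [2.8, 0.3, 7.7]
lin [-0.0018, 0.0388, -0.0171] rot [4.9, 0.4, 13.1]
lin [-0.0036, 0.0568, -0.0213] rot [7.3, 0.4, 19.4]
lin [-0.0067, 0.0765, -0.0249] rot [10.0, 0.5, 26.5]
lin [-0.0114, 0.0965, -0.0279] rot [12.9, 0.5, 34.1]
lin [-0.0178, 0.1161, -0.0302] rot [15.8, 0.6, 42.0]
call2
lin [0.0076, 0.0175, -0.0029] rot [2.9, 0.1, 7.9]
lin [0.0131, 0.0341, -0.0051] rot [5.8, 0.1, 15.5]
lin [0.0167, 0.0493, -0.0065] rot [8.4, 0.2, 22.6]
lin [0.0187, 0.0622, -0.0073] rot [10.8, 0.2, 29.0]
lin [0.0195, 0.0726, -0.0077] rot [12.7, 0.2, 34.4]
lin [0.0197, 0.0803, -0.0079] rot [14.3, 0.3, 38.6]
lin [0.0195, 0.085, -0.0079] rot [15.2, 0.3, 41.3]
lin [0.0194, 0.0866, -0.008] rot [15.6, 0.4, 42.2]
```

```bash
cat > yaw.py <<'E'
from h import *
import sys
a0=float(sys.argv[1]) # start fraction ; recomputed from the current state, 24 rows total
s=state()
def W(txy,z,yaw,pt): return tool_of(np.r_[tray(*txy),z],spat(TY+yaw,pt))
L=[]
for i in range(int(a0)+1,int(a0)+9):
    f=i/24; u=f*f*(3-2*f)
    L.append(W((.047-.042*u,.0908+.095*u),.040+.035*min(1,2*f),-90*u,-5.8+.8*f))
show(L,s); nose(s)
E
python3 yaw.py 0
```

```text
lin [0.0, 0.0019, -0.0019] rot [0.0, 0.2, 0.3]
lin [-0.0005, 0.0055, -0.0048] rot [0.5, 0.2, 1.6]
lin [-0.0008, 0.0112, -0.0079] rot [1.3, 0.3, 3.5]
lin [-0.001, 0.0188, -0.011] rot [2.3, 0.3, 6.1]
lin [-0.0013, 0.0281, -0.0141] rot [3.5, 0.3, 9.4]
lin [-0.0018, 0.0388, -0.0171] rot [4.9, 0.4, 13.1]
lin [-0.0028, 0.0506, -0.0199] rot [6.5, 0.4, 17.2]
lin [-0.0044, 0.0633, -0.0225] rot [8.2, 0.5, 21.7]
nose tray [0.0893 0.0899 0.0459] yaw-TY -0.1 pitch -6.0 roll -0.1
```

apply_moves([
  {"linear":[0,0.002,-0.002],"delta_rot":[0,0,0.4],"fingers":255},
  {"linear":[-0.0005,0.0055,-0.005],"delta_rot":[0.5,0,1.6],"fingers":255},
  {"linear":[-0.001,0.011,-0.008],"delta_rot":[1.3,0,3.5],"fingers":255},
  {"linear":[-0.001,0.019,-0.011],"delta_rot":[2.3,0,6.1],"fingers":255},
  {"linear":[-0.0015,0.028,-0.014],"delta_rot":[3.5,0,9.4],"fingers":255},
  {"linear":[-0.002,0.039,-0.017],"delta_rot":[4.9,0.1,13.1],"fingers":255},
  {"linear":[-0.003,0.051,-0.02],"delta_rot":[6.5,0.1,17.2],"fingers":255},
  {"linear":[-0.0045,0.063,-0.0225],"delta_rot":[8.2,0.2,21.7],"fingers":255},
])

```text
time: 12.8
tool_pos: [0.5332, -0.0414, 0.0819]
tool_rot: [0.179, 0.117, 0.977, -0.021]
contact_force: [-0.7, 0.0, -3.3]
gripper_width: 0.246
```

```bash
python3 yaw.py 8; python3 -c "
from h import *
log()"
```

```text
lin [0.0024, 0.0118, -0.005] rot [1.8, 0.2, 4.6]
lin [0.0045, 0.0249, -0.009] rot [3.7, 0.2, 9.7]
lin [0.006, 0.0383, -0.0127] rot [5.6, 0.2, 14.8]
lin [0.0067, 0.0516, -0.0162] rot [7.6, 0.3, 20.1]
lin [0.0076, 0.0646, -0.0165] rot [9.6, 0.3, 25.4]
lin [0.0077, 0.0769, -0.0166] rot [11.5, 0.3, 30.5]
lin [0.0072, 0.0885, -0.0165] rot [13.4, 0.3, 35.6]
lin [0.006, 0.0991, -0.0161] rot [15.2, 0.4, 40.4]
nose tray [0.0746 0.0993 0.0668] yaw-TY -23.5 pitch -5.7 roll 0.1
t 12.8 q [-0.213 -0.246  2.184 -0.011  0.842 -1.54 ] p [ 0.5332 -0.0414  0.0819]
R [[-0.909, 0.235, 0.344], [0.22, 0.972, -0.082], [-0.354, 0.001, -0.935]] F [-0.7  0.  -3.3] g 0.246
```

apply_moves([
  {"linear":[0.0024,0.012,-0.005],"delta_rot":[1.8,0.1,4.6],"fingers":255},
  {"linear":[0.0045,0.025,-0.009],"delta_rot":[3.7,0.1,9.7],"fingers":255},
  {"linear":[0.006,0.038,-0.0127],"delta_rot":[5.6,0.2,14.8],"fingers":255},
  {"linear":[0.0067,0.0516,-0.0162],"delta_rot":[7.6,0.2,20.1],"fingers":255},
  {"linear":[0.0076,0.0646,-0.0165],"delta_rot":[9.6,0.2,25.4],"fingers":255},
  {"linear":[0.0077,0.077,-0.0166],"delta_rot":[11.5,0.2,30.5],"fingers":255},
  {"linear":[0.0072,0.0885,-0.0165],"delta_rot":[13.4,0.3,35.6],"fingers":255},
  {"linear":[0.006,0.099,-0.016],"delta_rot":[15.2,0.4,40.4],"fingers":255},
])

```text
time: 13.6
tool_pos: [0.5456, 0.0583, 0.0946]
tool_rot: [0.155, 0.468, 0.866, -0.084]
contact_force: [0.1, -0.4, -2.9]
gripper_width: 0.247
```

```bash
python3 yaw.py 16; python3 -c "
from h import *
log()"
```

```text
lin [0.0043, 0.0076, -0.002] rot [1.7, 0.0, 4.5]
lin [0.0083, 0.0149, -0.0035] rot [3.2, 0.0, 8.7]
lin [0.0114, 0.0214, -0.0047] rot [4.6, 0.1, 12.4]
lin [0.0138, 0.0269, -0.0057] rot [5.8, 0.1, 15.6]
lin [0.0155, 0.0313, -0.0063] rot [6.8, 0.1, 18.3]
lin [0.0166, 0.0346, -0.0068] rot [7.5, 0.2, 20.2]
lin [0.0172, 0.0366, -0.0071] rot [7.9, 0.2, 21.5]
lin [0.0174, 0.0373, -0.0072] rot [8.1, 0.2, 21.9]
nose tray [0.0327 0.1235 0.0785] yaw-TY -66.7 pitch -5.2 roll 0.0
t 13.6 q [ 0.13  -0.069  2.004 -0.363  1.076 -0.297] p [0.5456 0.0583 0.0946]
R [[-0.514, 0.836, 0.19], [0.784, 0.548, -0.29], [-0.347, 0.0, -0.938]] F [ 0.1 -0.4 -2.9] g 0.247
```

apply_moves([
  {"linear":[0.0043,0.0076,-0.002],"delta_rot":[1.7,0,4.5],"fingers":255},
  {"linear":[0.0083,0.015,-0.0035],"delta_rot":[3.2,0,8.7],"fingers":255},
  {"linear":[0.0114,0.0214,-0.0047],"delta_rot":[4.6,0.1,12.4],"fingers":255},
  {"linear":[0.0138,0.027,-0.0057],"delta_rot":[5.8,0.1,15.6],"fingers":255},
  {"linear":[0.0155,0.0313,-0.0063],"delta_rot":[6.8,0.1,18.3],"fingers":255},
  {"linear":[0.0166,0.0346,-0.0068],"delta_rot":[7.5,0.2,20.2],"fingers":255},
  {"linear":[0.0174,0.0373,-0.0072],"delta_rot":[8.1,0.2,21.9],"fingers":255},
  {"linear":[0.0174,0.0373,-0.0072],"delta_rot":[8.1,0.2,21.9],"fingers":255},
])

```text
time: 14.4
tool_pos: [0.5669, 0.094, 0.0953]
tool_rot: [0.134, 0.632, 0.755, -0.112]
contact_force: [0.3, -0.4, -2.4]
gripper_width: 0.246
```

Run:
```python
from h import *
s=log();nose(s);look("b1",0,.13,h=70,w=95)
t=cam("top");c=cam("scene")
```

```text
t 14.4 q [ 0.202  0.093  1.838 -0.371  1.242  0.152] p [0.5669 0.094  0.0953]
R [[-0.165, 0.984, 0.06], [0.924, 0.176, -0.338], [-0.344, 0.0, -0.939]] F [ 0.3 -0.4 -2.4] g 0.246
nose tray [0.0059 0.1435 0.0787] yaw-TY -89.8 pitch -5.0 roll 0.0
```

View pics/b1s.png

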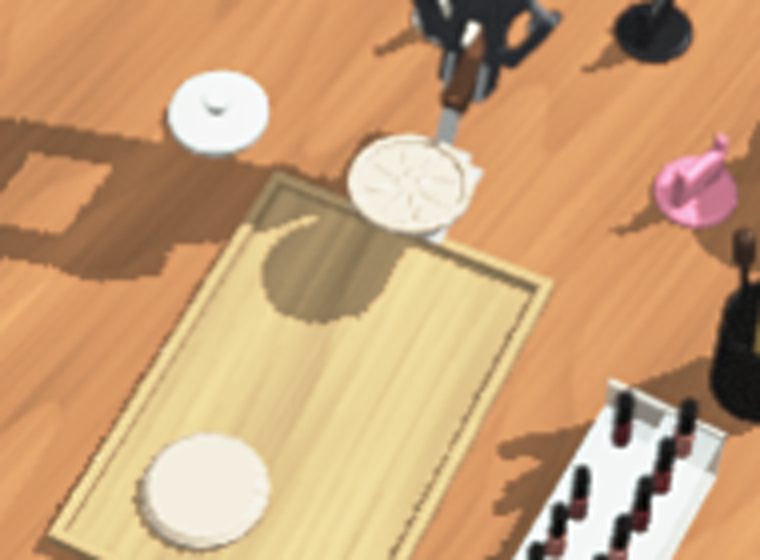

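View pics/b1t.png

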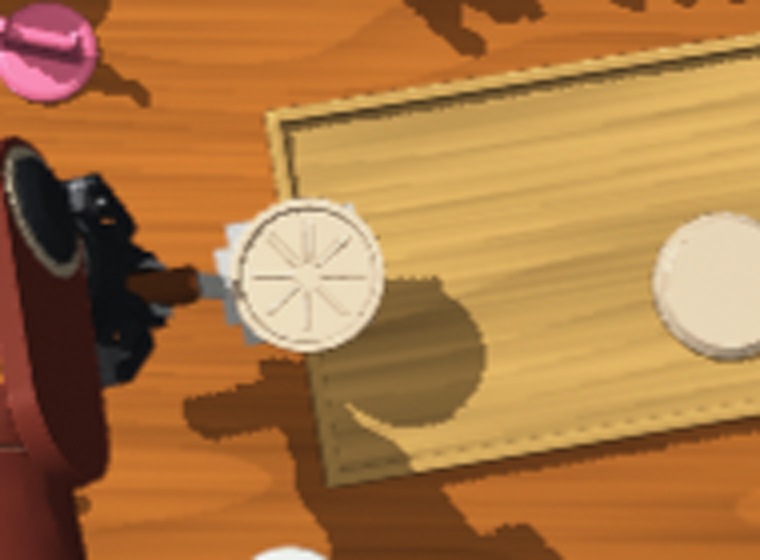

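```bash
cat >> h.py <<'E'
def coasterS(s,im=None,lo=.06):
    t=cam("top"); im=eyes.grab_frame("top") if im is None else im
    o,RS=S_of(s); hsv=cv2.cvtColor(im,cv2.COLOR_RGB2HSV)
    m=((hsv[...,0]>=6)&(hsv[...,0]<=22)&(hsv[...,1]<75)&(hsv[...,1]>18)&(hsv[...,2]>150)).astype(np.uint8)
    n,l,st,c=cv2.connectedComponentsWithStats(m)
    for i in range(1,n):
        if 500<st[i,4]<2000:
            cn=max(cv2.findContours((l==i).astype(np.uint8),0,1)[0],key=len); e=cv2.fitEllipse(cn)
            tt,d=ray(t,[e[0]]); N=RS[:,2]; P=tt+d[0]*(((o+RS@[0,0,.015]-tt)@N)/(d[0]@N)); print("px",np.round(e[0],1),"area",st[i,4],"axes",np.round(e[1],1),"in S",((P-o)@RS).round(4),"at floor",onplane(t,[e[0]],.021)[0].round(4))
E
python3 - <<'E'
from h import *
s=state();coasterS(s)
E
```

```text
px [308.2 257.1] area 1144 axes [37.3 38.5] in S [ 0.0023 -0.0017  0.015 ] at floor [ 0.5934 -0.0027  0.021 ]
px [412.8 259.6] area 972 axes [34.2 34.4] in S [ 0.2636 -0.0555  0.015 ] at floor [ 0.5897 -0.2857  0.021 ]
```

```bash
cat > flip.py <<'E'
from h import *
np.set_printoptions(precision=2,suppress=True)
FZ=.0065; E=.115; YAW=TY-90; TX=.005
def flip(th,lift=0,c=8,e=E):
    RS=spat(YAW,th); t=np.radians(th)
    pts=np.array([[42,0,0],[c+43,0,2],[c+50,0,8],[c+50,0,15]])/1000
    P=pts@RS.T; i=P[:,2].argmin() 
    # smooth: z from the lowest, horizontal pivot: keep outer-edge mid (c+50,11) moving smoothly
    ref=(RS@np.array([c+50,0,11])/1000)
    return tool_of(np.r_[tray(TX,e)-ref[:2],FZ+lift-P[i,2]],RS)
if __name__=="__main__":
    s=state();x=fitmodel()[0];q=s["joint_pos"]
    prep=[flip(8,.005)]
    A=[flip(t,l) for t,l in zip((12,18,25,33,41,49,57,65),(.004,.003,.002,.001,.001,.001,.001,.001))]
    B=[flip(t,.001) for t in (73,81,89,97,104,108,108,108)]
    for n,L in (("prep",prep),("A",A),("B",B)):
        for p,RT in L:
            qn,e=ik(p,RT,x,q); print(n,p,qn,"dq/s",(np.abs(qn-q)*10)[:].round(2),"%.3f"%e,"wz %.2f"%(p-RT[:,2]*x[7])[2]); q=qn
    mk=lambda w:dict(tool_pos=w[0],tool_rot=np.r_[R.from_matrix(w[1]).as_quat()[3],R.from_matrix(w[1]).as_quat()[:3]])
    print("prep");show(prep,s)
    print("A from prep");show(A,mk(prep[-1]));print("B from A");show(B,mk(A[-1]))
E
python3 flip.py
```

```text
prep [0.57 0.08 0.06] [ 0.06  0.11  1.86 -0.13  1.16 -0.06] dq/s [1.39 0.14 0.25 2.39 0.82 2.09] 0.000 wz 0.34
A [0.57 0.07 0.07] [ 0.02  0.09  1.86 -0.06  1.18 -0.13] dq/s [0.39 0.13 0.04 0.77 0.2  0.7 ] 0.000 wz 0.35
A [0.57 0.07 0.08] [-0.04  0.08  1.85  0.05  1.22 -0.23] dq/s [0.61 0.13 0.1  1.1  0.42 1.01] 0.000 wz 0.36
A [0.57 0.06 0.09] [-0.11  0.08  1.83  0.17  1.28 -0.34] dq/s [0.72 0.02 0.18 1.2  0.61 1.07] 0.000 wz 0.37
A [0.57 0.05 0.11] [-0.19  0.09  1.81  0.3   1.37 -0.44] dq/s [0.82 0.16 0.27 1.25 0.82 1.08] 0.000 wz 0.37
A [0.58 0.03 0.12] [-0.27  0.13  1.77  0.41  1.46 -0.53] dq/s [0.79 0.32 0.34 1.11 0.93 0.9 ] 0.000 wz 0.37
A [0.58 0.02 0.14] [-0.34  0.17  1.73  0.51  1.56 -0.61] dq/s [0.73 0.47 0.4  0.98 1.   0.73] 0.000 wz 0.37
A [ 0.58 -0.    0.15] [-0.41  0.23  1.69  0.59  1.66 -0.66] dq/s [0.67 0.61 0.45 0.88 1.03 0.57] 0.000 wz 0.35
A [ 0.59 -0.02  0.15] [-0.47  0.31  1.64  0.67  1.76 -0.71] dq/s [0.59 0.72 0.49 0.8  1.03 0.43] 0.000 wz 0.33
B [ 0.59 -0.04  0.16] [-0.52  0.39  1.59  0.75  1.87 -0.74] dq/s [0.51 0.8  0.52 0.75 1.02 0.3 ] 0.000 wz 0.31
B [ 0.59
[... 946 characters left out ...]
t [-0.0, 17.0, -0.0]
lin [-0.036, -0.0, -0.0457] rot [-0.0, 25.0, -0.0]
lin [-0.0523, -0.0, -0.0578] rot [-0.0, 33.0, -0.0]
lin [-0.0704, -0.0, -0.0685] rot [-0.0, 41.0, -0.0]
lin [-0.0899, -0.0, -0.0766] rot [-0.0, 49.0, -0.0]
lin [-0.1104, -0.0, -0.0819] rot [-0.0, 57.0, -0.0]
B from A
lin [-0.0095, -0.0, -0.0189] rot [-0.0, 8.0, -0.0]
lin [-0.0216, -0.0, -0.0364] rot [-0.0, 16.0, -0.0]
lin [-0.0361, -0.0, -0.052] rot [-0.0, 24.0, -0.0]
lin [-0.052, -0.0, -0.066] rot [-0.0, 32.0, -0.0]
lin [-0.0673, -0.0, -0.0764] rot [-0.0, 39.0, -0.0]
lin [-0.0765, -0.0, -0.0815] rot [-0.0, 43.0, -0.0]
lin [-0.0765, -0.0, -0.0815] rot [-0.0, 43.0, -0.0]
lin [-0.0765, -0.0, -0.0815] rot [-0.0, 43.0, -0.0]
```

apply_moves([
  {"linear":[-0.0005,0,0.006],"delta_rot":[0,2,0],"fingers":255},
  {"linear":[-0.001,0,0.013],"delta_rot":[0,4.5,0],"fingers":255},
  {"linear":[-0.002,0,0.021],"delta_rot":[0,7,0],"fingers":255},
  {"linear":[-0.003,0,0.029],"delta_rot":[0,9.5,0],"fingers":255},
  {"linear":[-0.0035,0,0.036],"delta_rot":[0,12,0],"fingers":255},
  {"linear":[-0.004,0,0.0405],"delta_rot":[0,13.1,0.1],"fingers":255},
  {"linear":[-0.004,0,0.0405],"delta_rot":[0,13.1,0.1],"fingers":255},
  {"linear":[-0.004,0,0.0405],"delta_rot":[0,13.1,0.1],"fingers":255},
])

```text
time: 15.35
tool_pos: [0.5691, 0.0756, 0.059]
tool_rot: [0.047, 0.641, 0.765, -0.04]
contact_force: [0.4, 0.7, -1.8]
gripper_width: 0.249
```

Run:
```python
from h import *
s=log();nose(s);coasterS(s);look("b2",0,.13,names=("scene",),h=70,w=95)
from flip import flip
show([flip(8,.005),flip(12,.004)],s)
```

```text
t 15.35 q [ 0.063  0.105  1.866 -0.134  1.16  -0.059] p [0.5691 0.0756 0.059 ]
R [[-0.173, 0.985, 0.021], [0.977, 0.174, -0.122], [-0.123, -0.0, -0.992]] F [ 0.4  0.7 -1.8] g 0.249
nose tray [0.0047 0.1322 0.0118] yaw-TY -89.9 pitch 8.0 roll -0.0
px [314.5 257.7] area 837 axes [29.  38.9] in S [0.0067 0.0035 0.015 ] at floor [ 0.5921 -0.0197  0.021 ]
px [412.8 259.6] area 972 axes [34.2 34.4] in S [ 0.2774 -0.0403  0.015 ] at floor [ 0.5897 -0.2857  0.021 ]
lin [0.0002, 0.0006, 0.0002] rot [0.0, 0.0, 0.1]
lin [-0.0039, 0.0005, -0.0073] rot [-0.0, 4.0, 0.1]
```

View pics/b2s.png

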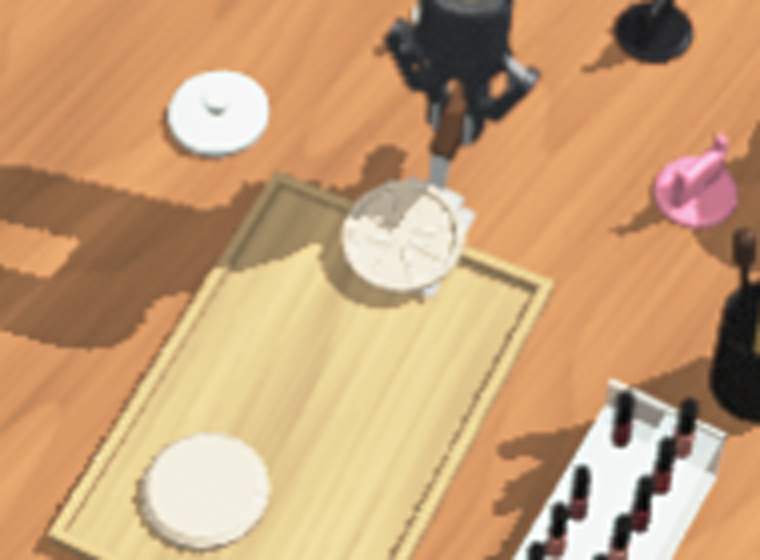

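apply_moves([
  {"linear":[-0.004,0,-0.0075],"delta_rot":[0,4,0],"fingers":255},
  {"linear":[-0.0114,0,-0.0195],"delta_rot":[0,10,0],"fingers":255},
  {"linear":[-0.022,0,-0.0326],"delta_rot":[0,17,0],"fingers":255},
  {"linear":[-0.036,0,-0.0457],"delta_rot":[0,25,0],"fingers":255},
  {"linear":[-0.0523,0,-0.0578],"delta_rot":[0,33,0],"fingers":255},
  {"linear":[-0.0704,0,-0.0685],"delta_rot":[0,41,0],"fingers":255},
  {"linear":[-0.09,0,-0.0766],"delta_rot":[0,49,0],"fingers":255},
  {"linear":[-0.1104,0,-0.0819],"delta_rot":[0,57,0],"fingers":255},
])

```text
time: 16.25
tool_pos: [0.5878, -0.0237, 0.1561]
tool_rot: [-0.323, 0.582, 0.695, 0.273]
contact_force: [0.9, 0.7, -2.3]
gripper_width: 0.244
```

Run:
```python
from h import *
s=log();nose(s);look("b3",0,.1,names=("scene",),h=70,w=95)
from flip import flip
show([flip(65,.001)],s)
```

```text
t 16.25 q [-0.471  0.306  1.633  0.676  1.77  -0.71 ] p [ 0.5878 -0.0237  0.1561]
R [[-0.115, 0.985, -0.132], [0.632, 0.175, 0.755], [0.766, 0.003, -0.642]] F [ 0.9  0.7 -2.3] g 0.244
nose tray [0.0062 0.1303 0.0211] yaw-TY -89.4 pitch 65.1 roll 0.5
lin [-0.0009, -0.0007, 0.0029] rot [0.0, -0.1, 0.2]
```

View pics/b3s.png

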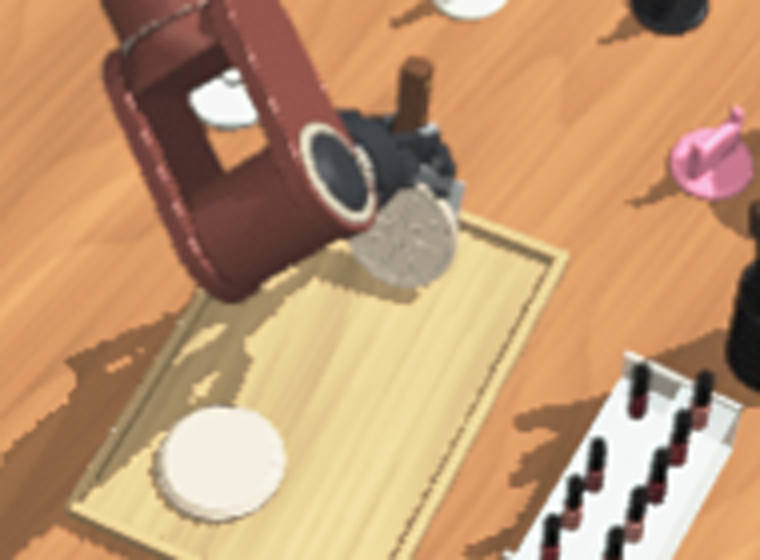

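apply_moves([
  {"linear":[-0.0095,0,-0.0185],"delta_rot":[0,8,0],"fingers":255},
  {"linear":[-0.0216,0,-0.0355],"delta_rot":[0,16,0],"fingers":255},
  {"linear":[-0.0361,0,-0.0515],"delta_rot":[0,24,0],"fingers":255},
  {"linear":[-0.052,0,-0.066],"delta_rot":[0,32,0],"fingers":255},
  {"linear":[-0.0673,0,-0.0764],"delta_rot":[0,39,0],"fingers":255},
  {"linear":[-0.0765,0,-0.0815],"delta_rot":[0,43,0],"fingers":255},
  {"linear":[-0.0765,0,-0.0815],"delta_rot":[0,43,0],"fingers":255},
  {"linear":[-0.0765,0,-0.0815],"delta_rot":[0,43,0],"fingers":255},
])

```text
time: 17.1
tool_pos: [0.6063, -0.1317, 0.1475]
tool_rot: [0.555, -0.443, -0.528, -0.465]
contact_force: [-0.1, 1.0, -0.8]
gripper_width: 0.25
```

Run:
```python
from h import *
s=log();nose(s);look("b4",0,.08,h=70,w=95)
```

```text
t 17.1 q [-0.652  0.786  1.345  1.093  2.277 -0.717] p [ 0.6063 -0.1317  0.1475]
R [[0.009, 0.985, -0.175], [-0.048, 0.175, 0.983], [0.999, -0.001, 0.049]] F [-0.1  1.  -0.8] g 0.25
nose tray [0.0051 0.1205 0.0273] yaw-TY 90.3 pitch 72.2 roll -179.8
```

View pics/b4s.png

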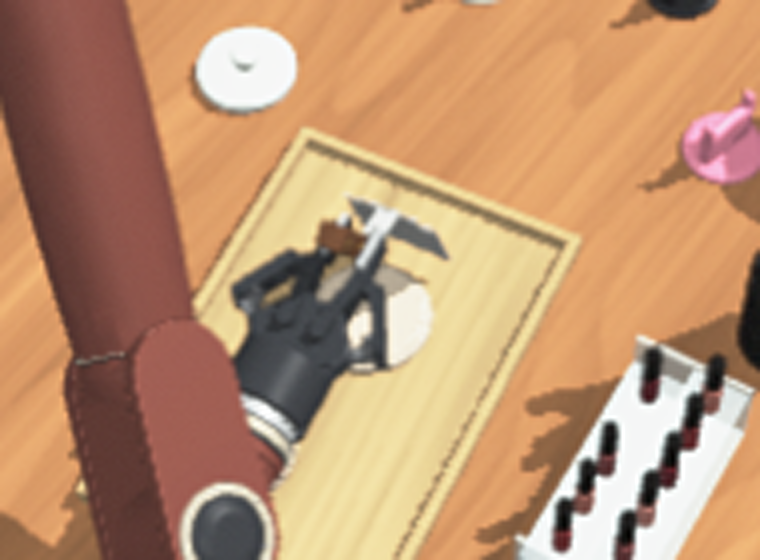

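View pics/b4t.png

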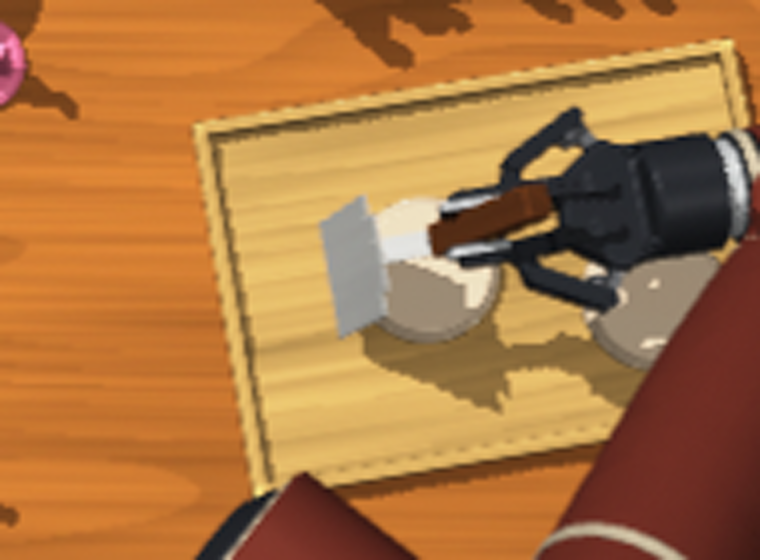

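Run:
```python
from h import *
np.set_printoptions(precision=2,suppress=True)
s=state();x=fitmodel()[0];q=s["joint_pos"]
N=[(.125,.05,108),(.13,.085,106),(.135,.115,100),(.14,.13,94),(.145,.14,87),(.15,.145,80),(.155,.145,73),(.16,.145,66)]
M=[(.165,.14,59),(.17,.14,52),(.175,.14,45),(.18,.14,38),(.185,.14,30),(.19,.14,22),(.195,.14,14),(.20,.14,8)]
mk=lambda w:dict(tool_pos=w[0],tool_rot=np.r_[R.from_matrix(w[1]).as_quat()[3],R.from_matrix(w[1]).as_quat()[:3]])
A=[tool_of(*nosepose((.005,ty),z,TY-90,p)) for ty,z,p in N];B=[tool_of(*nosepose((.005,ty),z,TY-90,p)) for ty,z,p in M]
for p,RT in A+B:
    qn,e=ik(p,RT,x,q); print(p,qn,(abs(qn-q)*10),"%.3f"%e);q=qn
show(A,s);print();show(B,mk(A[-1]))
```

```text
[ 0.61 -0.13  0.17] [-0.65  0.75  1.36  1.12  2.28 -0.69] [0.02 0.37 0.19 0.23 0.07 0.29] 0.000
[ 0.6  -0.12  0.21] [-0.64  0.67  1.39  1.13  2.28 -0.65] [0.08 0.79 0.28 0.11 0.05 0.42] 0.000
[ 0.6  -0.1   0.24] [-0.62  0.56  1.43  1.09  2.24 -0.62] [0.18 1.11 0.36 0.41 0.43 0.27] 0.000
[ 0.6  -0.08  0.26] [-0.6   0.47  1.46  1.03  2.19 -0.61] [0.22 0.88 0.31 0.54 0.5  0.11] 0.000
[ 0.59 -0.06  0.28] [-0.57  0.38  1.49  0.96  2.12 -0.6 ] [0.3  0.89 0.33 0.69 0.63 0.09] 0.000
[ 0.59 -0.04  0.28] [-0.53  0.3   1.52  0.89  2.06 -0.59] [0.37 0.81 0.33 0.73 0.68 0.11] 0.000
[ 0.59 -0.02  0.28] [-0.49  0.23  1.56  0.81  1.98 -0.58] [0.43 0.72 0.35 0.76 0.74 0.13] 0.000
[0.58 0.   0.28] [-0.44  0.16  1.59  0.74  1.91 -0.55] [0.5  0.68 0.34 0.78 0.76 0.23] 0.000
[0.58 0.02 0.27] [-0.38  0.1   1.63  0.65  1.82 -0.52] [0.58 0.58 0.36 0.83 0.83 0.28] 0.000
[0.58 0.04 0.26] [-0.32  0.05  1.66  0.57  1.75 -0.48] [0.65 0.54 0.3  0.86 0.76 0.45] 0.000
[0.57 0.06 0.26] [-0.25  0.    1.69  0.48  1.67 -0.42] [0.72 0.44 0.27 0.92 0.74 0.56] 0.000
[0.57 0.08 0.25] [-0.17 -0.03  1.71  0.38  1.6  -0.36] [
[... 504 characters left out ...]
8, 0.1]
lin [0.0927, -0.0004, 0.036] rot [-0.2, -7.8, 0.1]
lin [0.1114, -0.0004, 0.0556] rot [-0.2, -13.8, 0.1]
lin [0.1241, -0.0003, 0.0777] rot [-0.2, -20.8, 0.1]
lin [0.1296, -0.0002, 0.0998] rot [-0.2, -27.8, 0.1]
lin [0.1281, -0.0001, 0.1217] rot [-0.2, -34.8, 0.1]
lin [0.1246, -0.0, 0.1433] rot [-0.1, -41.8, 0.1]

lin [0.006, 0.0, 0.0225] rot [0.0, -7.0, 0.0]
lin [0.014, 0.0, 0.0426] rot [0.0, -14.0, 0.0]
lin [0.0199, 0.0, 0.0632] rot [0.0, -21.0, 0.0]
lin [0.0238, 0.0, 0.084] rot [0.0, -28.0, 0.0]
lin [0.0252, 0.0, 0.1071] rot [0.0, -36.0, 0.0]
lin [0.024, 0.0, 0.1298] rot [0.0, -44.0, 0.0]
lin [0.0203, 0.0, 0.1517] rot [0.0, -52.0, 0.0]
lin [0.0166, 0.0, 0.1684] rot [0.0, -58.0, 0.0]
```

apply_moves([
  {"linear":[0.02,0,0.005],"delta_rot":[0,0,0],"fingers":255},
  {"linear":[0.0575,0,0.016],"delta_rot":[0,-1.8,0],"fingers":255},
  {"linear":[0.0927,0,0.036],"delta_rot":[0,-7.8,0],"fingers":255},
  {"linear":[0.1114,0,0.0556],"delta_rot":[0,-13.8,0],"fingers":255},
  {"linear":[0.124,0,0.0777],"delta_rot":[0,-20.8,0],"fingers":255},
  {"linear":[0.1296,0,0.0998],"delta_rot":[0,-27.8,0],"fingers":255},
  {"linear":[0.128,0,0.1217],"delta_rot":[0,-34.8,0],"fingers":255},
  {"linear":[0.1246,0,0.1433],"delta_rot":[0,-41.8,0],"fingers":255},
])

```text
time: 18.0
tool_pos: [0.5821, 0.0033, 0.2825]
tool_rot: [-0.326, 0.58, 0.694, 0.276]
contact_force: [-0.2, 0.6, -1.1]
gripper_width: 0.252
```

apply_moves([
  {"linear":[0.006,0,0.0225],"delta_rot":[0,-7,0],"fingers":255},
  {"linear":[0.014,0,0.0426],"delta_rot":[0,-14,0],"fingers":255},
  {"linear":[0.02,0,0.0632],"delta_rot":[0,-21,0],"fingers":255},
  {"linear":[0.0238,0,0.084],"delta_rot":[0,-28,0],"fingers":255},
  {"linear":[0.0252,0,0.107],"delta_rot":[0,-36,0],"fingers":255},
  {"linear":[0.024,0,0.13],"delta_rot":[0,-44,0],"fingers":255},
  {"linear":[0.0203,0,0.1517],"delta_rot":[0,-52,0],"fingers":255},
  {"linear":[0.0166,0,0.1684],"delta_rot":[0,-58,0],"fingers":255},
])

```text
time: 18.8
tool_pos: [0.5569, 0.1441, 0.1892]
tool_rot: [0.049, 0.64, 0.766, -0.038]
contact_force: [1.1, -0.3, -1.7]
gripper_width: 0.247
```

Run:
```python
from h import *
s=log();nose(s);look("c1",0,.03,h=70,w=95)
```

```text
t 18.8 q [ 0.184 -0.029  1.77  -0.126  1.397  0.028] p [0.5569 0.1441 0.1892]
R [[-0.175, 0.984, 0.027], [0.977, 0.177, -0.121], [-0.124, 0.005, -0.992]] F [ 1.1 -0.3 -1.7] g 0.247
nose tray [0.0051 0.2018 0.1421] yaw-TY -89.7 pitch 8.0 roll 0.3
```

View pics/c1s.png

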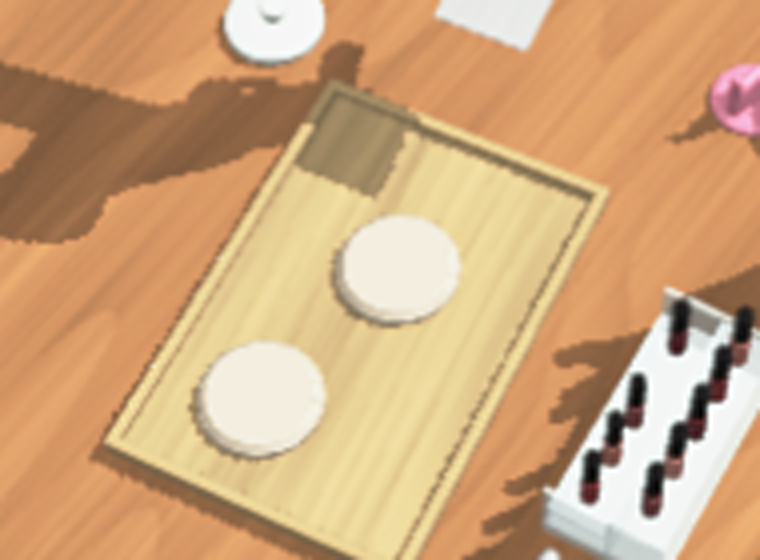

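View pics/c1t.png

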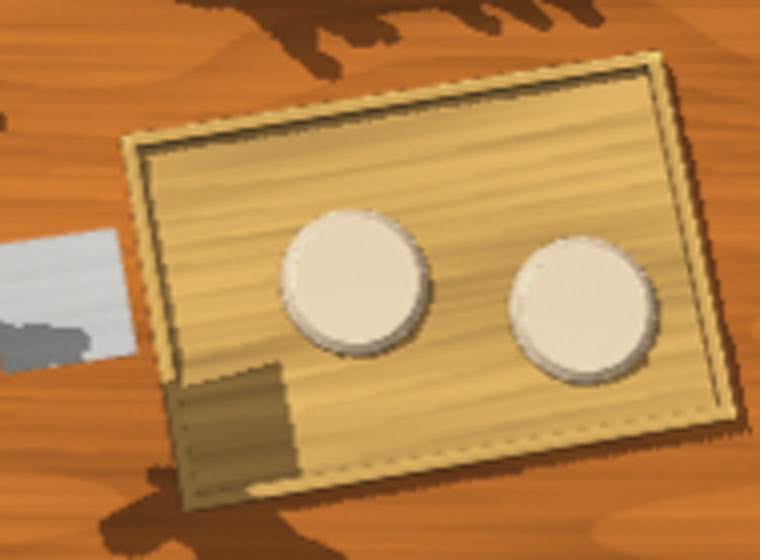

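Run:
```python
from h import *
np.set_printoptions(precision=2,suppress=True)
s=state();x=fitmodel()[0];q=s["joint_pos"];o,RS=S_of(s);print(o)
g=_g=json.load(open("grip.json"));
L=[]
for i in range(1,17):
    f=i/14 if i<14 else 1; u=f*f*(3-2*f)
    L.append(tool_of(o+(PO+[0,0,.1]-o)*u,spat(TY-90+(PYAW-TY+90)*u,8*(1-u))))
for p,RT in L:
    qn,e=ik(p,RT,x,q); print(p,qn,(abs(qn-q)*10).max(),"%.3f"%e);q=qn
mk=lambda w:dict(tool_pos=w[0],tool_rot=np.r_[R.from_matrix(w[1]).as_quat()[3],R.from_matrix(w[1]).as_quat()[:3]])
show(L[:8],s);print();show(L[8:],mk(L[7]))
```

```text
[0.57 0.06 0.14]
[0.55 0.15 0.18] [ 0.19 -0.03  1.77 -0.13  1.39  0.02] 0.06142734101744651 0.000
[0.55 0.15 0.18] [ 0.2  -0.03  1.78 -0.13  1.39 -0.01] 0.36547486611853797 0.000
[0.55 0.16 0.18] [ 0.22 -0.03  1.79 -0.14  1.37 -0.07] 0.5686056163658018 0.000
[0.54 0.17 0.17] [ 0.24 -0.04  1.81 -0.15  1.35 -0.14] 0.7416983963863406 0.000
[0.54 0.17 0.17] [ 0.26 -0.06  1.83 -0.16  1.32 -0.23] 0.8863802874466548 0.000
[0.53 0.18 0.16] [ 0.28 -0.07  1.86 -0.17  1.29 -0.33] 1.0030272946769352 0.000
[0.53 0.19 0.16] [ 0.29 -0.08  1.88 -0.18  1.26 -0.44] 1.0901385296937316 0.000
[0.53 0.19 0.15] [ 0.3  -0.1   1.91 -0.18  1.22 -0.56] 1.1434749100344725 0.000
[0.53 0.2  0.15] [ 0.31 -0.11  1.93 -0.18  1.18 -0.67] 1.1553197656758307 0.000
[0.52 0.2  0.14] [ 0.31 -0.12  1.95 -0.17  1.14 -0.78] 1.1144892096753733 0.000
[0.53 0.2  0.14] [ 0.31 -0.13  1.97 -0.16  1.11 -0.88] 1.0077851168697793 0.000
[0.53 0.2  0.13] [ 0.3  -0.14  1.98 -0.15  1.08 -0.97] 0.8231235488208821 0.000
[0.53 0.2  0.13] [ 0.3  -0.14  1.99 -0.14  1.06 -1.02] 0.5536182114696575 0.000
[0.53 0.2  0.13] [ 0.3  -0.14  1.99 -0.14
[... 319 characters left out ...]
2, -7.7]
lin [0.0235, -0.0067, 0.0088] rot [-1.9, -1.8, -13.2]
lin [0.0326, -0.0101, 0.0131] rot [-2.9, -2.5, -19.7]
lin [0.0413, -0.0133, 0.0179] rot [-4.1, -3.3, -26.7]
lin [0.0489, -0.0162, 0.0231] rot [-5.5, -4.1, -34.0]
lin [0.0553, -0.0182, 0.0284] rot [-6.9, -4.9, -41.3]

lin [0.005, 0.002, 0.0049] rot [-1.5, -0.8, -7.0]
lin [0.0083, 0.0039, 0.0096] rot [-3.0, -1.6, -13.3]
lin [0.0103, 0.0058, 0.0139] rot [-4.3, -2.2, -18.8]
lin [0.0112, 0.0073, 0.0174] rot [-5.4, -2.7, -23.0]
lin [0.0115, 0.0085, 0.0197] rot [-6.1, -3.0, -25.8]
lin [0.0116, 0.0089, 0.0206] rot [-6.4, -3.1, -26.8]
lin [0.0116, 0.0089, 0.0206] rot [-6.4, -3.1, -26.8]
lin [0.0116, 0.0089, 0.0206] rot [-6.4, -3.1, -26.8]
```

apply_moves([
  {"linear":[0.002,0,0.001],"delta_rot":[-0.2,-0.3,-0.6],"fingers":255},
  {"linear":[0.0072,-0.0014,0.0026],"delta_rot":[-0.5,-0.7,-3.3],"fingers":255},
  {"linear":[0.0147,-0.0037,0.0053],"delta_rot":[-1.1,-1.2,-7.7],"fingers":255},
  {"linear":[0.0235,-0.0067,0.0088],"delta_rot":[-1.9,-1.8,-13.2],"fingers":255},
  {"linear":[0.0326,-0.01,0.0131],"delta_rot":[-2.9,-2.5,-19.7],"fingers":255},
  {"linear":[0.0413,-0.0133,0.0179],"delta_rot":[-4.1,-3.3,-26.7],"fingers":255},
  {"linear":[0.0489,-0.0162,0.0231],"delta_rot":[-5.5,-4.1,-34],"fingers":255},
  {"linear":[0.0553,-0.0182,0.0284],"delta_rot":[-6.9,-4.9,-41.3],"fingers":255},
])

```text
time: 19.7
tool_pos: [0.5314, 0.1886, 0.1536]
tool_rot: [0.1, 0.323, 0.94, -0.033]
contact_force: [-0.5, 0.4, -1.2]
gripper_width: 0.245
```

apply_moves([
  {"linear":[0.005,0.002,0.0049],"delta_rot":[-1.5,-0.8,-7],"fingers":255},
  {"linear":[0.0083,0.0039,0.0096],"delta_rot":[-3,-1.6,-13.3],"fingers":255},
  {"linear":[0.0103,0.0058,0.0139],"delta_rot":[-4.3,-2.2,-18.8],"fingers":255},
  {"linear":[0.0112,0.0073,0.0174],"delta_rot":[-5.4,-2.7,-23],"fingers":255},
  {"linear":[0.0115,0.0085,0.0197],"delta_rot":[-6.1,-3,-25.8],"fingers":255},
  {"linear":[0.0116,0.0089,0.0206],"delta_rot":[-6.4,-3.1,-26.8],"fingers":255},
  {"linear":[0.0116,0.0089,0.0206],"delta_rot":[-6.4,-3.1,-26.8],"fingers":255},
  {"linear":[0.0116,0.0089,0.0206],"delta_rot":[-6.4,-3.1,-26.8],"fingers":255},
])

```text
time: 20.5
tool_pos: [0.5312, 0.2002, 0.1303]
tool_rot: [0.132, 0.092, 0.987, -0.012]
contact_force: [-1.0, 0.6, -1.0]
gripper_width: 0.247
```

Run:
```python
from h import *
s=log()
W=[tool_of(PO+[0,0,dz],spat(PYAW,0)) for dz in (.05,.02,.003,0)]
show(W,s)
save("w9",eyes.grab_frame("wrist"))
b=eyes.grab_frame("scene"); o,RS=S_of(s); c=cam("scene")
P=o+np.array([[.042,.04,0],[.042,-.04,0],[-.042,-.04,0],[-.042,.04,0],[-.165,0,.06]])@RS.T
for u in proj(c,P): cv2.circle(b,(int(round(u[0])),int(round(u[1]))),1,(0,255,0),-1)
save("s9",cv2.resize(b[140:260,260:400],None,fx=5,fy=5,interpolation=cv2.INTER_CUBIC))
```

```text
t 20.5 q [ 0.289 -0.138  1.989 -0.138  1.058 -1.042] p [0.5312 0.2002 0.1303]
R [[-0.948, 0.185, 0.258], [0.179, 0.983, -0.049], [-0.262, -0.0, -0.965]] F [-1.   0.6 -1. ] g 0.247
lin [0.0181, 0.0035, 0.0487] rot [-0.1, 0.2, -0.5]
lin [0.026, 0.0035, 0.0776] rot [-0.1, 0.2, -0.5]
lin [0.0304, 0.0035, 0.094] rot [-0.1, 0.2, -0.5]
lin [0.0312, 0.0035, 0.0969] rot [-0.1, 0.2, -0.5]
```

View pics/w9.png

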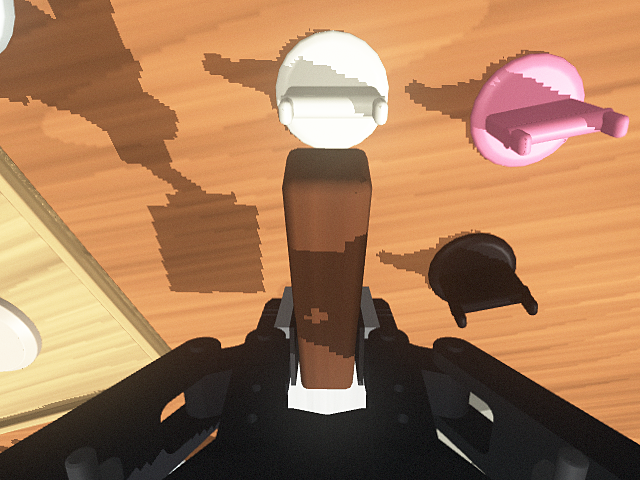

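View pics/s9.png

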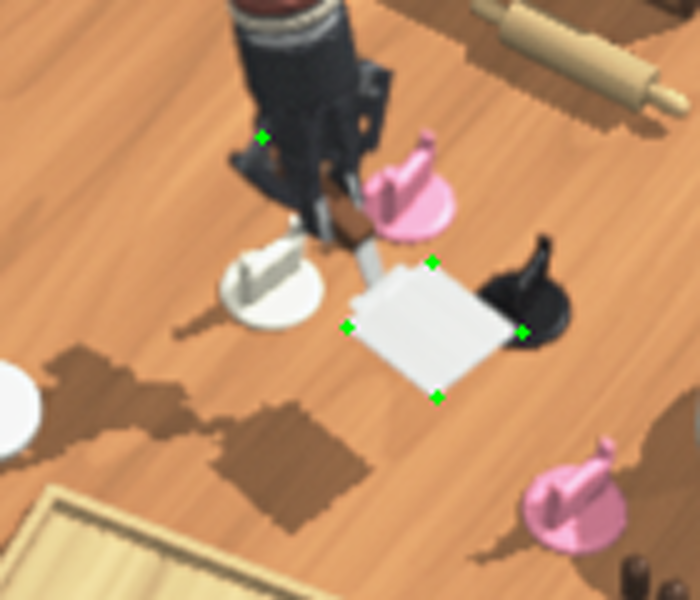

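apply_moves([
  {"linear":[0.004,0.0015,0.012],"delta_rot":[0,0,-0.3],"fingers":255},
  {"linear":[0.01,0.0035,0.03],"delta_rot":[0,0.2,-0.5],"fingers":255},
  {"linear":[0.0165,0.0035,0.05],"delta_rot":[0,0.2,-0.5],"fingers":255},
  {"linear":[0.0225,0.0035,0.068],"delta_rot":[0,0.2,-0.5],"fingers":255},
  {"linear":[0.027,0.0035,0.082],"delta_rot":[0,0.2,-0.5],"fingers":255},
  {"linear":[0.029,0.0035,0.09],"delta_rot":[0,0.2,-0.5],"fingers":255},
  {"linear":[0.03,0.0035,0.0935],"delta_rot":[0,0.2,-0.5],"fingers":255},
  {"linear":[0.03,0.0035,0.0935],"delta_rot":[0,0.2,-0.5],"fingers":255},
])

```text
time: 21.4
tool_pos: [0.5269, 0.2049, 0.0311]
tool_rot: [0.129, 0.087, 0.988, -0.013]
contact_force: [0.1, 0.6, -1.4]
gripper_width: 0.25
```

Run:
```python
from h import *
s=log()
show([(np.array(_g["pick_p"]),np.array(_g["pick_R"]))],s)
save("w10",eyes.grab_frame("wrist"))
```

```text
t 21.4 q [ 2.990e-01  2.000e-03  2.042e+00 -1.580e-01  8.720e-01 -1.008e+00] p [0.5269 0.2049 0.0311]
R [[-0.951, 0.175, 0.253], [0.168, 0.985, -0.048], [-0.258, -0.003, -0.966]] F [ 0.1  0.6 -1.4] g 0.25Traceback (most recent call last):
  File "<stdin>", line 3, in <module>
NameError: name '_g' is not defined
```

apply_moves([
  {"linear":[0,0,0.0008],"delta_rot":[0,0,0],"fingers":255},
  {"linear":[0,0,0.0014],"delta_rot":[0,0,0],"fingers":255},
  {"linear":[0.0003,0,0.002],"delta_rot":[0,0,0],"fingers":255},
  {"linear":[0.0003,0,0.0022],"delta_rot":[0,0,0],"fingers":255},
  {"linear":[0.0003,0,0.0022],"delta_rot":[0,0,0],"fingers":255},
  {"linear":[0.0003,0,0.0022],"delta_rot":[0,0,0],"fingers":255},
  {"linear":[0.0003,0,0.0022],"delta_rot":[0,0,0],"fingers":255},
  {"linear":[0.0003,0,0.0022],"delta_rot":[0,0,0],"fingers":255},
])

```text
time: 22.2
tool_pos: [0.5272, 0.2048, 0.0292]
tool_rot: [0.13, 0.087, 0.988, -0.013]
contact_force: [-0.2, -0.1, -1.1]
gripper_width: 0.247
```

Run:
```python
from h import *
s=log()
save("w10",eyes.grab_frame("wrist"))
```

```text
t 22.2 q [ 0.299  0.006  2.042 -0.159  0.868 -1.007] p [0.5272 0.2048 0.0292]
R [[-0.951, 0.175, 0.254], [0.169, 0.985, -0.048], [-0.258, -0.003, -0.966]] F [-0.2 -0.1 -1.1] g 0.247
```

View pics/w10.png

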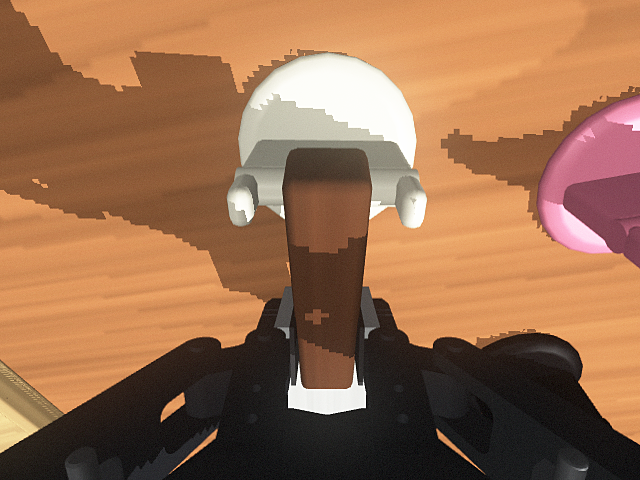

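Identical to the picture taken at the grasp (handle between the ears at px ~(327,160)). Half a millimetre more, then let go slowly and back out along the tool axis.

apply_moves([
  {"linear":[0,0,0.0006],"delta_rot":[0,0,0],"fingers":255},
  {"linear":[0,0,0.001],"delta_rot":[0,0,0],"fingers":255},
  {"linear":[0,0,0.001],"delta_rot":[0,0,0],"fingers":255},
  {"linear":[0,0,0.001],"delta_rot":[0,0,0],"fingers":150},
  {"linear":[0,0,0.001],"delta_rot":[0,0,0],"fingers":80},
  {"linear":[0,0,0.001],"delta_rot":[0,0,0],"fingers":30},
  {"linear":[0,0,0.001],"delta_rot":[0,0,0],"fingers":0},
  {"linear":[0,0,0.001],"delta_rot":[0,0,0],"fingers":0},
])

```text
time: 23.05
tool_pos: [0.5273, 0.2047, 0.028]
tool_rot: [0.129, 0.087, 0.988, -0.013]
contact_force: [-0.2, 0.7, 0.9]
gripper_width: 0.999
```

apply_moves([
  {"linear":[0,0,0],"delta_rot":[0,0,0],"fingers":0},
  {"linear":[0,0,0],"delta_rot":[0,0,0],"fingers":0},
  {"linear":[0,0,-0.01],"delta_rot":[0,0,0],"fingers":0},
  {"linear":[0,0,-0.03],"delta_rot":[0,0,0],"fingers":0},
  {"linear":[0,0,-0.06],"delta_rot":[0,0,0],"fingers":0},
  {"linear":[0,0,-0.1],"delta_rot":[0,0,0],"fingers":0},
  {"linear":[0,0,-0.14],"delta_rot":[0,0,0],"fingers":0},
  {"linear":[0,0,-0.17],"delta_rot":[0,0,0],"fingers":0},
])

```text
time: 23.85
tool_pos: [0.4843, 0.2133, 0.1962]
tool_rot: [0.131, 0.087, 0.987, -0.012]
contact_force: [0.4, 0.3, 0.1]
gripper_width: 0.999
```

Run:
```python
from h import *
s=log()
save("w11",eyes.grab_frame("wrist")); save("s11",eyes.grab_frame("scene"));t=eyes.grab_frame("top");save("t11",t);coasterS(s,t)
```

```text
t 23.85 q [ 0.344 -0.3    2.01  -0.14   1.205 -1.016] p [0.4843 0.2133 0.1962]
R [[-0.95, 0.175, 0.257], [0.169, 0.985, -0.047], [-0.261, -0.001, -0.965]] F [0.4 0.3 0.1] g 0.999
px [355.4 252.6] area 956 axes [33.4 34.6] in S [ 0.0584 -0.3069  0.015 ] at floor [ 0.6072 -0.1301  0.021 ]
px [412.8 259.5] area 969 axes [34.2 34.4] in S [ 0.0673 -0.4465  0.015 ] at floor [ 0.5898 -0.2856  0.021 ]
```

View pics/w11.png

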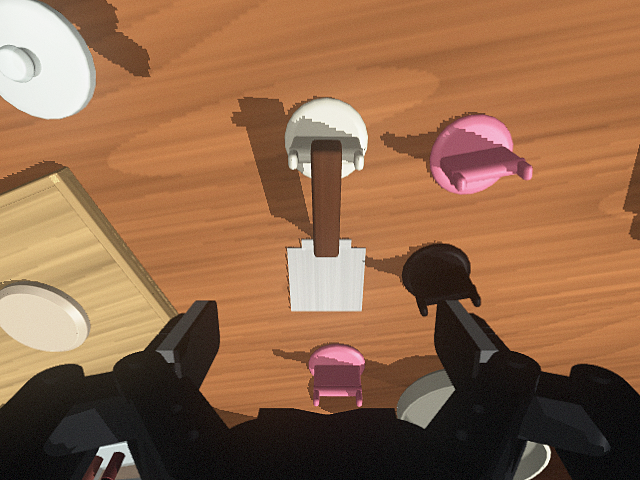

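View pics/s11.png

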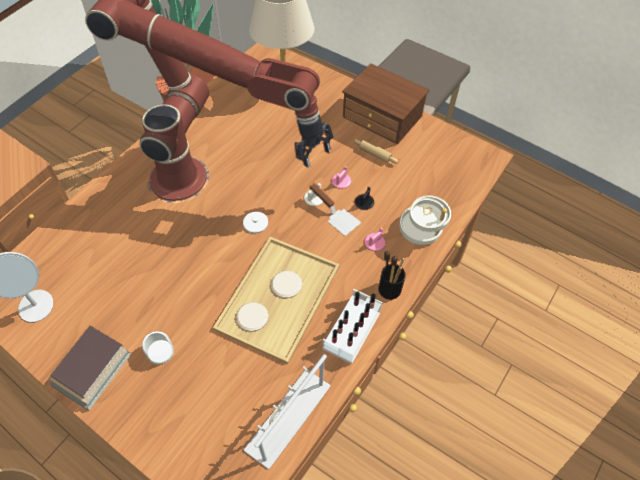

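View pics/t11.png

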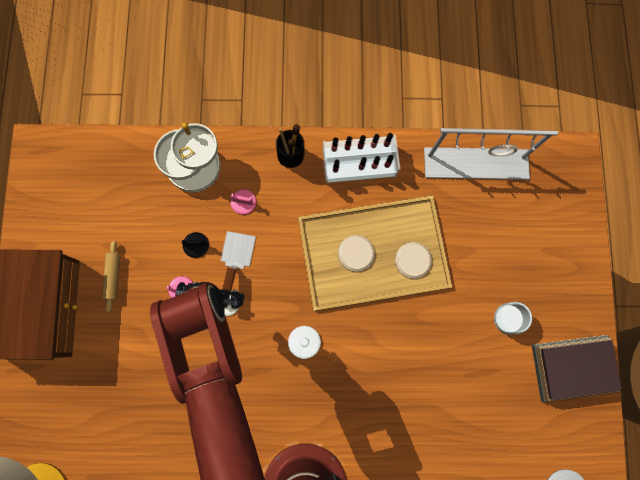

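apply_moves([
  {"linear":[0,0,-0.01],"delta_rot":[0,0,0],"fingers":0},
  {"linear":[0,0,-0.02],"delta_rot":[0,0,0],"fingers":0},
  {"linear":[0,0,-0.02],"delta_rot":[0,0,0],"fingers":0},
  {"linear":[0,0,-0.02],"delta_rot":[0,0,0],"fingers":0},
  {"linear":[0,0,-0.02],"delta_rot":[0,0,0],"fingers":0},
  {"linear":[0,0,-0.02],"delta_rot":[0,0,0],"fingers":0},
  {"linear":[0,0,-0.02],"delta_rot":[0,0,0],"fingers":0},
  {"linear":[0,0,-0.02],"delta_rot":[0,0,0],"fingers":0},
])

```text
time: 24.8
tool_pos: [0.4791, 0.2138, 0.2114]
tool_rot: [0.129, 0.087, 0.988, -0.013]
contact_force: [-0.1, -0.8, -0.8]
gripper_width: 1.002
```

Run:
```python
from plant import state, job_done
s=state();print(s["time"],s["contact_force"],abs(s["joint_vel"]).max()); print(job_done())
```

```text
24.8 [-0.08906977 -0.81539994 -0.77116193] 0.002599666091674887
the job is handed in; nothing more can be done
None
```

The dished coaster is turned over and lies flat in the tray, plain bevelled side up. The spatula is back on the white rest. I handed the job in at 24.8 s; no verdict was reported.

**How it was done:**
- I slid the blade under the coaster with the far rim as a stop, then lifted it about 8 cm and turned it away from that rim.
- I tipped it nose-down past vertical with its edge on the tray floor, so it fell onto its dished side.
- I then set the spatula down on its rest, opened the gripper and backed off.

**Last checks:**
- **Turned coaster:** it looks flat, plain side up. Its middle is about 155 mm from the other coaster's, so there is about 55 mm between them.
- **Other coaster:** it moved less than half a pixel in the top view.
- **Spatula:** the handle lies between the ears of the white saddle, the blade looks flat on the dresser, and the pose matches the pick-up picture.
- **Everything else:** nothing else looked disturbed, and the highest wrist force I read was about 6 N, sampled between moves.

**Disagreements:** the floor was felt about 1.5 mm lower than my estimate of the blade tip. The lifted coaster slid a few millimetres on the blade while it was being turned; neither affected the result.

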